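# Set out the drive-unit kit in its nests

### The job

Set out the drive-unit kit on the aluminium plate: lay the pinion shaft in the two V-blocks with its gear midway between them, the large ball bearing flat on its seat over the spigot, the flanged hub boss-up in the round cup nest, and the bearing housing upright between the four corner stops. Leave the small bearing and the blank cover lying where they are.

Things in the scene. Friction and masses are not known exactly. Their poses are not given: they have to be found in the camera images.
- shaft_center (a point): Pinion shaft: bright steel shaft lying on the bench, a gear in its middle; does not roll, ends alike. 110 mm long; gear 40 mm across, 28 wide; on each side a 16 mm round journal (to 47 mm from the middle), then a 12 mm stub. 0.33 kg. Point: its centre, on the axis in mid-gear, 20 mm above the bench at the start; x along the shaft. Grip across the gear.
- bearing_center (a point): Large ball bearing, lying flat: steel ring of 55 mm outer diameter, 30 mm bore, 13 mm high, with a dark seal between its two races. 0.12 kg. Point: its centre, 6.5 mm above its underside; z is its axis.
- hub_boss (a point): Flanged hub: aluminium turned part, standing boss up: round flange of 56 mm, 8 mm thick, with four screws, and on it a round boss of 30 mm; 46 mm high overall. About 0.14 kg. Point: on its axis in the boss, 32 mm above its underside; grip the boss here. z points up along the axis.
- housing_center (a point): Bearing housing: grey iron block 64 mm long (its x), 40 mm wide (y), 34 mm high (z, up), with four screws and a little brass nipple (5 mm high) on top and a bore seen in each end face. About 0.45 kg. Point: its centre, 17 mm above its underside. Grip across the 40 mm.
- v_nest: V-block nest, fixed on the 12 mm aluminium kit plate like all nests. Base 116 x 60 x 8 mm; origin: centre of its underside, on the plate. Two steel V-blocks, 18 mm thick along x, 48 wide, centred at x = -38 and +38 mm (58 mm free between for gear and fingers). The 90 degree Vs are 32 mm wide at the top, 50 mm up; apex 34 mm up. A seated shaft lies along x, its axis 45 mm above the origin.
- spigot_nest: Spigot nest, fixed on the kit plate: dark disc of 80 mm, 6 mm thick, on it a dark round seat of 40 mm whose top is 18 mm above the origin, and on that a steel spigot of 14 mm, straight to 32 mm and pointed to 41 mm above the origin. Origin: centre of its underside, on the plate; spigot on the z axis. The seated bearing's centre is 24.5 mm above the origin.
- cup_nest: Round cup nest, fixed on the kit plate: dark dish of 86 mm outer and 72 mm inner diameter; inner floor 8 mm and rim 17 mm above the origin. Origin: centre of its underside, on the plate. With the hub's flange flat on the floor, the listed hub point is 40 mm above the origin.
- corner_nest: Corner-stop nest, fixed on the kit plate: dark base 104 (x) x 80 (y) x 8 mm with four L-shaped aluminium corner stops, tops 20 mm above the origin; clear space between them 80 mm (x) by 56 mm (y), the middle 52 mm of the long sides open for fingers. Origin: centre of its underside, on the plate. Housing stands with its long side along x, either way round, centre 25 mm above the origin.
- small_bearing_center (a point): Small ball bearing, lying flat: 32 mm outer diameter, 15 mm bore, 9 mm high. Not part of the kit. Point: its centre, 4.5 mm above the bench.
- cover_center (a point): Blank cover: flat dark steel disc, 58 mm diameter, 9 mm thick, with six small holes. Not part of the kit. Point: its centre, 4.5 mm above the bench.
There are look-alikes about, which are no part of the job. What is shaped like the part that bears hub_boss but blue or red is not meant.

How it is judged:
By the outcome, as a careful person would: the job done as asked, in the order asked, and still so for the second after the job is handed in, with the robot touching nothing.
It also fails if it takes over 115 s, if anything falls off the work surface, if the arm or the gripper's body presses on something with over 40 N, if the wrist force passes 120 N, or if a joint passes its speed limit or range.

### The arm

A 7-joint arm with a two-finger parallel gripper is mounted at the origin on the work surface. World frame = base frame: x ahead of the robot, y to its left, z up, the work surface at z = 0. Lengths are in mm, angles in rad, forces in N, time in s.
With the tool pointing down it reaches from about 400 to 875 mm from the base axis. Payload 4.4 kg.
Tool frame: the origin (TCP) lies at the very end of the fingers, on their centre line; the grasp point (between the pads) lies 19 mm behind it; y points along the fingers, x is the direction in which the jaws open and shut, and the axes are right-handed (so a half turn about y gives the same grasp; the last joint's range is limited). The gripper opens to 85 mm and grips with 20 to 120 N. Pads are 22 mm wide; open, the fingers measure 114 mm over their backs; the gripper's body (76 mm by 85 mm) begins 54 mm behind the grasp point. The pads swing forward as they close: fully open they stand 13 mm farther back than shut.
Start: joints at [1.185, 0.628, 0.038, 1.517, -0.027, 0.996, -0.02], TCP at [204.373, -617.049, 231.313] pointing down, gripper open.
Joint ranges: [-3.06, 3.06], [-0.37, 2.12], [-1.25, 1.32], [0.18, 2.47], [-1.1, 4.24], [0.23, 1.98], [-2.94, 2.94]. Speed limits (rad/s): [2.57, 2.57, 3.14, 3.14, 3.14, 3.14, 3.14].

### API

Orientations are given as [roll, pitch, yaw] about the fixed x, y, z axes, in that order (R = Rz(yaw) Ry(pitch) Rx(roll)).
In Python, from cell import ctrl, get_image, nets gives the robot as it stands. The module is installed in compiled form; this text tells all that it offers.
- The arm moves only by the tool step_arm, never from a script. Its argument "moves" is text: rows parted by semicolons, each of 7 numbers parted by spaces: the shift along the tool's x, y, z normalised to -1 to 1, where 1 is 0.05 m, then the turn, a rotation vector about the tool's x, y, z normalised to -1 to 1, where 1 is 0.12 rad, then the opening, from 0 (shut) to 1 (fully open). A call has 1 to 20 rows; each row shifts and turns the commanded pose from where the row before left it, along the tool's axes as they then stand; what a row does not reach is not made up. A row lasts 1/10 s, in which the tool goes at most 50 mm and 8.59 degrees, less where a joint would pass 70% of its speed; a pose out of reach is approached as far as the arm can. A call with a number of a shift or a turn outside -1 to 1 is refused whole. A call with a gripper value outside its range is refused whole. The fingers move at their own pace and stop on an object; the grip force is fixed at half the most. Time passes only in rows, so rows that do not move let the fingers close. It gives the time, the measured TCP pose, the force and the opening at its end, in the units of the state.
- ctrl.read_state(): the state, without advancing time (a new reading comes with each control period).
- get_image(name): name is "scene" or "top"; returns a dict with "color" (400x640x3 uint8, blue, green, red), "vertical_fov" (degrees; the focal length in pixels is half the picture's height over the tangent of half this angle, whatever the lens; pixels are square), "cx", "cy" (the principal point, pixels), "R" (3x3) and "t" (3): a world point X has camera coordinates R X + t. Camera axes: x right, y down, z forward; pixel columns grow to the right and rows downward; lengths in mm; the calibration is good to about 2 mm. A picture is of the moment at which its call begins. There is no depth.
- ctrl.finish_job(): hands the job in, once; it reports no verdict.
Trained networks look in a picture, given as the dict that the camera call returned (one of the last four; its "shot" number tells which), for a name from the list of things; names that differ only in an ending like _2 or _b are one class to them, and where a whole thing is asked for, a point or a joint stands for the part that bears it (a point fixed in the world has none). Each returns a list of dicts, best first, with "conf" (0 to 1); they miss things now and then, are a little off and sometimes report something else, mostly with a low value. They report only what shows in the picture. A call takes as long as a camera call. They do not tell look-alikes from the thing itself.
- nets.find_in(picture, target): "position" ([x, y, z] in mm, in world coordinates, good to about 4 mm: the middle of the surface that is visible of it).
- nets.cut_out(picture, target): "pixels" (400x640 bool, what is visible of it).
- nets.place_of(picture, target): "position" ([x, y, z] in mm, in world coordinates, good to about 4 mm: a listed point, or the origin of a listed thing).
The state is a dict: "clock": time; "qpos": joint angles; "qd": joint speeds; "tau": joint torques, N m; "eef_pos": TCP position; "tool_rot": TCP orientation; "force": force on the tool from outside, world axes, zero at the start; "torque": the same for the moment, N m; "width": finger opening in mm.
Only numpy, scipy, OpenCV 4.12 (cv2) and the standard library are available. Lean on these libraries where they do the work, as an engineer would, in place of code of your own. Each camera call takes 0.05 s, during which the arm holds its last target.

## Working session

There is one attempt and no reset: what is moved stays moved. The work goes in short steps, Python scripts to look and compute and a tool call to move; the robot and the scene stay as the last step left them, time stands still between calls to the robot, and variables do not carry over. Pictures are saved under pics/ and viewed, and the job is handed in when it is done.

Besides the shell and the picture viewer there is one more tool, called as name(argument=value, ...) on one line, values as JSON. step_arm: Moves the arm, as the interface text tells. Scaled input: -1 to 1 covers 0.05 m each way for a shift and 0.12 rad each way for a turn. Its arguments: {"type":"object","properties":{"moves":{"type":"string"}},"required":["moves"]}

```bash
mkdir -p pics; ls
python3 - <<'E'
from cell import ctrl,get_image,nets
import cv2
print(ctrl.read_state())
for n in("scene","top"):
    p=get_image(n); cv2.imwrite(f"pics/{n}0.png",p["color"]); print(n,p["vertical_fov"],p["cx"],p["cy"],p["R"],p["t"],[k for k in p])
E
```

```text
pics
{'clock': 0.0, 'qpos': array([ 1.18516576,  0.62938112,  0.03843661,  1.5183738 , -0.02698509,
        0.99628533, -0.01999138]), 'qd': array([-0.0008279 , -0.00012019,  0.00186531,  0.00105856, -0.00129631,
        0.00041151,  0.0001801 ]), 'tau': array([ 1.16753472e-03, -5.63397145e+01,  1.22707710e+00, -1.93445778e+01,
        1.11149205e-02,  1.04795818e-02, -8.50792503e-06]), 'eef_pos': array([ 204.19232984, -616.43314581,  230.36445842]), 'tool_rot': array([-1.57083306,  0.00192932, -1.25094488]), 'force': array([ 0.02172271,  0.32640747, -0.60943671]), 'torque': array([-0.00469675,  0.01717456, -0.02948392]), 'width': 85.57947704876105}
scene 52.91722564949423 312.9747542911558 201.81027479273337 [[ 0.69364109  0.72026511 -0.00895611]
 [ 0.6143106  -0.59800429 -0.51479448]
 [-0.3761443   0.35158077 -0.85726684]] [-337.19480227 -336.62743068 1239.52701978] ['color', 'vertical_fov', 'cx', 'cy', 'R', 't', 'shot']
top 56.12451299284355 319.6298256168359 200.51725034999856 [[-0.00660002 -0.99994926 -0.00761032]
 [-0.99640732  0.00721885 -0.08438207]
 [ 0.08443273  0.00702606 -0.99640441]] [-36.35958426 543.57103202 992.43296194] ['color', 'vertical_fov', 'cx', 'cy', 'R', 't', 'shot']
```

View pics/scene0.png

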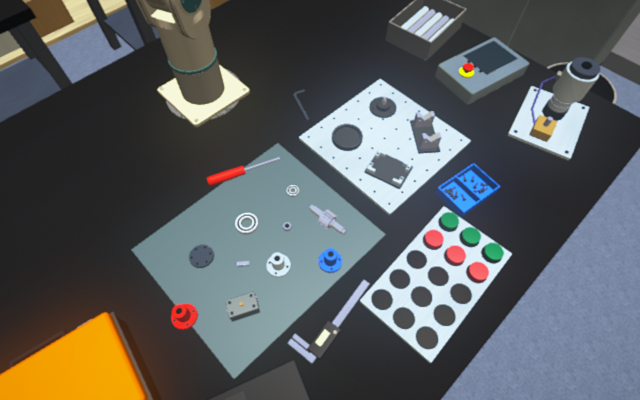

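View pics/top0.png

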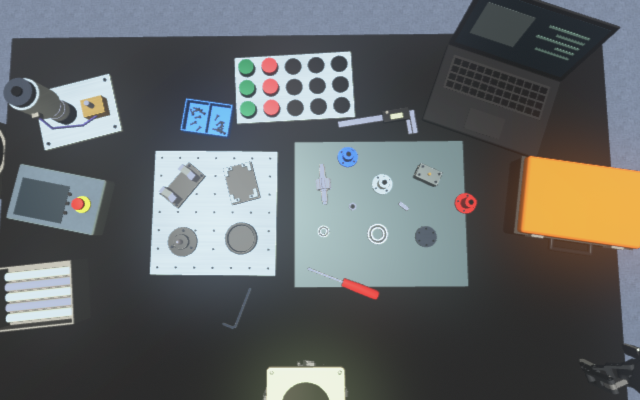

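```bash
cat > h.py <<'E'
from cell import ctrl,get_image,nets
import cv2,numpy as np
def f(p): return p["color"].shape[0]/2/np.tan(np.radians(p["vertical_fov"]/2))
def proj(p,X):
    c=np.asarray(p["R"])@np.asarray(X,float)+np.asarray(p["t"]); return np.array([p["cx"]+f(p)*c[0]/c[2],p["cy"]+f(p)*c[1]/c[2]])
def back(p,uv,z):
    R=np.asarray(p["R"]);t=np.asarray(p["t"]);o=-R.T@t
    d=R.T@np.array([(uv[0]-p["cx"])/f(p),(uv[1]-p["cy"])/f(p),1]); return o+d*(z-o[2])/d[2]
E
python3 - <<'E'
from h import *
P={n:get_image(n) for n in("scene","top")}
for t in "shaft_center bearing_center hub_boss housing_center v_nest spigot_nest cup_nest corner_nest small_bearing_center cover_center".split():
    for n,p in P.items():
        print(t,n,[(np.round(d["position"],1).tolist(),round(d["conf"],2)) for d in nets.place_of(p,t)][:4])
c=P["top"]["color"]
cv2.imwrite("pics/tl.png",cv2.resize(c[145:285,145:285],None,fx=4.2,fy=4.2,interpolation=cv2.INTER_CUBIC))
cv2.imwrite("pics/tr.png",cv2.resize(c[135:295,290:480],None,fx=3.7,fy=3.7,interpolation=cv2.INTER_CUBIC))
c=P["scene"]["color"]
cv2.imwrite("pics/sl.png",cv2.resize(c[70:220,295:475],None,fx=4,fy=4,interpolation=cv2.INTER_CUBIC))
cv2.imwrite("pics/sr.png",cv2.resize(c[140:340,140:390],None,fx=3,fy=3,interpolation=cv2.INTER_CUBIC))
E
```

```text
shaft_center scene [([586.1, -45.2, 19.1], 0.87)]
shaft_center top [([587.8, -51.6, 24.1], 0.61), ([611.7, -334.3, 15.1], 0.46)]
bearing_center scene [([456.6, -199.1, 9.1], 0.56)]
bearing_center top [([448.6, -197.5, 9.6], 0.76)]
hub_boss scene [([536.5, -443.2, 32.2], 0.75), ([584.4, 337.7, 18.2], 0.74), ([588.6, -217.2, 31.4], 0.7), ([595.8, 175.7, 14.9], 0.7)]
hub_boss top [([587.2, -213.5, 33.7], 0.89), ([539.0, -439.1, 35.0], 0.58)]
housing_center scene [([610.3, -332.4, 17.6], 0.72)]
housing_center top [([612.9, -333.2, 17.5], 0.83), ([458.2, -47.7, 3.4], 0.23)]
v_nest scene [([459.3, -47.0, 2.6], 0.39)]
v_nest top [([589.1, 331.4, 15.3], 0.79)]
spigot_nest scene [([432.5, 331.5, 16.8], 0.78)]
spigot_nest top [([432.4, 331.9, 11.4], 0.88), ([589.3, 329.8, 14.7], 0.71)]
cup_nest scene [([448.8, 173.2, 11.8], 0.72)]
cup_nest top [([446.0, 171.0, 11.9], 0.78)]
corner_nest scene [([599.3, 174.3, 13.8], 0.86)]
corner_nest top [([598.9, 169.5, 8.9], 0.86)]
small_bearing_center scene [([595.7, 172.2, 14.3], 0.72), ([462.7, -51.1, 4.3], 0.67)]
small_bearing_center top [([434.2, 331.9, 10.8], 0.68)]
cover_center scene [([447.0, -329.7, 2.0], 0.88)]
cover_center top [([442.3, -326.5, 5.1], 0.83)]
```

View pics/tl.png

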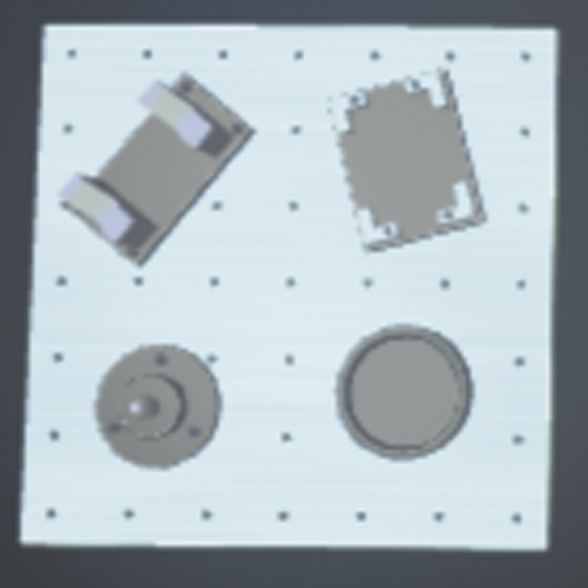

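View pics/tr.png

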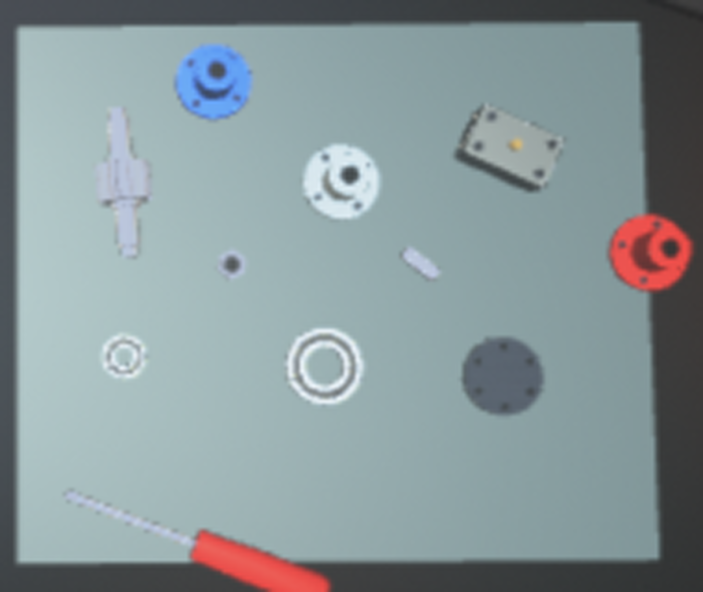

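View pics/sl.png

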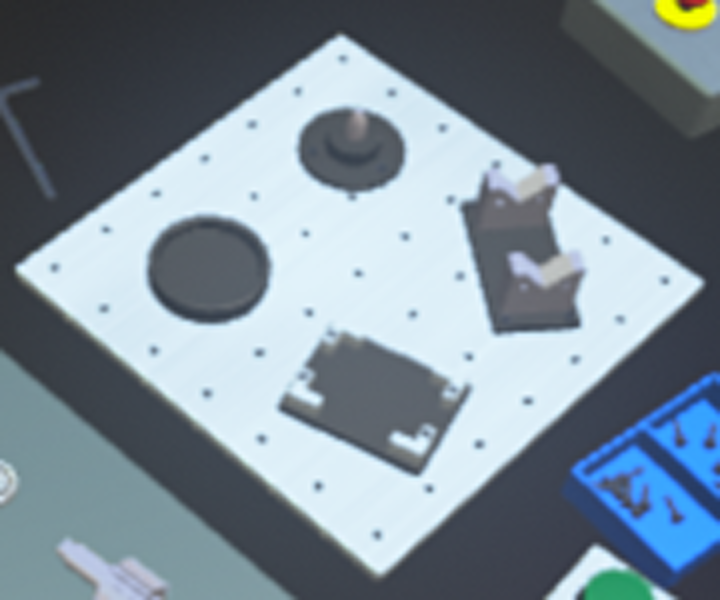

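View pics/sr.png

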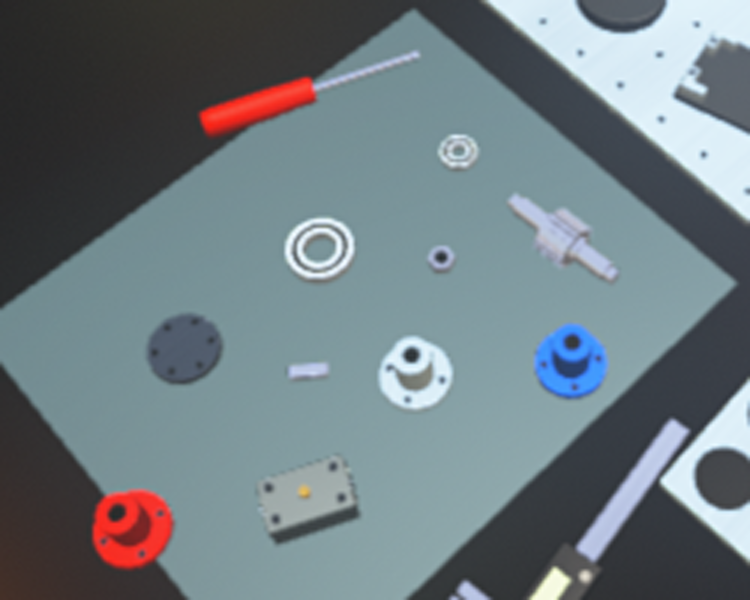

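```bash
cat > fit.py <<'E'
from h import *
from scipy.optimize import minimize
def cyl(r,z0,z1,n=48,cx=0,axis='z'):
    a=np.linspace(0,2*np.pi,n,endpoint=False);c,s=r*np.cos(a),r*np.sin(a)
    L=[]
    for z in(z0,z1):
        L.append(np.c_[c,s,0*a+z] if axis=='z' else np.c_[0*a+z,c,s])
    return np.vstack(L)
def box(x0,x1,y0,y1,z0,z1): return np.array([[x,y,z] for x in(x0,x1) for y in(y0,y1) for z in(z0,z1)],float)
V=[]
for sx in(-38,38):
    b=lambda y0,y1,z:[[sx+dx,y,z] for dx in(-9,9) for y in(y0,y1)]
    V.append(np.array([[sx+dx,y,z] for dx in(-9,9) for y,z in((-24,8),(-24,50),(-16,50),(0,34),(0,8))],float))
    V.append(np.array([[sx+dx,-y,z] for dx in(-9,9) for y,z in((-24,8),(-24,50),(-16,50),(0,34),(0,8))],float))
PL=12
M={ # parts in object frame with base at z=0; base world z
 'shaft_center':([cyl(20,-14,14,axis='x')+[0,0,20],cyl(8,-47,47,axis='x')+[0,0,20],cyl(6,-55,55,axis='x')+[0,0,20]],0,1),
 'bearing_center':([cyl(27.5,0,13)],0,0),
 'hub_boss':([cyl(28,0,8),cyl(15,8,46)],0,0),
 'housing_center':([box(-32,32,-20,20,0,34)],0,1),
 'v_nest':([box(-58,58,-30,30,0,8)]+V,PL,1),
 'spigot_nest':([cyl(40,0,6),cyl(20,6,18),cyl(7,18,32),np.vstack([cyl(7,31.9,32),[[0,0,41]]])],PL,0),
 'cup_nest':([cyl(43,0,17)],PL,0),
 'corner_nest':([box(-52,52,-40,40,0,8)],PL,1),
 'small_bearing_center':([cyl(16,0,9)],0,0),
 'cover_center':([cyl(29,0,9)],0,0)}
def render(p,name,x,y,a,S=8):
    parts,z,_=M[name];c,s=np.cos(a),np.sin(a)
    h,w=400*1,640*1
    R=np.array([[c,-s,0],[s,c,0],[0,0,1]])
    W=[q@R.T+[x,y,z] for q in parts]
    Rm,t=np.asarray(p["R"]),np.asarray(p["t"])
    uv=[]
    for q in W:
        k=q@Rm.T+t; uv.append(np.c_[p["cx"]+f(p)*k[:,0]/k[:,2],p["cy"]+f(p)*k[:,1]/k[:,2]])
    return uv
def raster(uvs,o,n,S=4):
    im=np.zeros((n[1]*S,n[0]*S),np.uint8)
    for uv in uvs:
        q=cv2.convexHull(((uv-o+0.5)*S-0.5).astype(np.float32))
        cv2.fillConvexPoly(im,np.round(q*256).astype(np.int32),255,shift=8)
    return cv2.resize(im,n,interpolation=cv2.INTER_AREA)/255.
def fit(pm,name,x0):
    hasyaw=M[name][2]
    win=[]
    for p,m in pm:
        v,u=np.nonzero(m);o=np.array([u.min()-12,v.min()-12]);n=(int(u.max()-o[0]+13),int(v.max()-o[1]+13))
        win.append((p,cv2.copyMakeBorder(m.astype(float),50,50,50,50,cv2.BORDER_CONSTANT)[o[1]+50:o[1]+50+n[1],o[0]+50:o[0]+50+n[0]],o,n))
    def cost(q):
        e=0
        for p,m,o,n in win:
            e+=np.abs(raster(render(p,name,q[0],q[1],q[2] if hasyaw else 0),o,n)-m).sum()/m.sum()
        return e
    d=8;best=None
    for a in (np.radians(np.arange(0,180,15)) if hasyaw and len(x0)<3 else [x0[2] if len(x0)>2 else 0]):
        s=np.array([x0[0],x0[1],a])
        r0=cost(s)
        if best is None or r0<best[0]: best=(r0,s)
    s=best[1]
    for _ in range(3):
        sim=np.array([s,s+[d,0,0],s+[0,d,0]]+([s+[0,0,.2]] if hasyaw else []))
        if hasyaw: r=minimize(cost,s,method='Nelder-Mead',options=dict(initial_simplex=sim,xatol=.02,fatol=1e-5)); s=r.x
        else: 
            r=minimize(lambda q:cost([q[0],q[1],0]),s[:2],method='Nelder-Mead',options=dict(initial_simplex=sim[:,:2],xatol=.02,fatol=1e-5)); s=np.array([*r.x,0])
        d=2
    return s,r.fun
E
python3 - <<'E'
from fit import *
P={n:get_image(n) for n in("scene","top")}
G=dict(shaft_center=(587,-49),bearing_center=(452,-198),hub_boss=(588,-215),housing_center=(611,-333),v_nest=(580,322),spigot_nest=(432,331),cup_nest=(448,172),corner_nest=(599,172),small_bearing_center=(461,-50),cover_center=(445,-328))
tiles=[]
for t,g in G.items():
    ms=[];row=[]
    for n,p in P.items():
        L=nets.cut_out(p,t)
        z=M[t][1]+10; uv=proj(p,[*g,z]); ok=None
        for d in L:
            v,u=np.nonzero(d["pixels"])
            if len(u) and np.hypot(u.mean()-uv[0],v.mean()-uv[1])<12: ok=d;break
        c=p["color"].copy()
        if ok is not None:
            m=ok["pixels"].astype(np.uint8);ms.append((p,m))
            s,e=fit([(p,m)],t,g); print(t,n,round(ok["conf"],2),int(m.sum()),np.round(s,3),round(e,3))
            cs,_=cv2.findContours(cv2.resize(m,None,fx=4,fy=4,interpolation=0),0,1)
        else: print(t,n,"none",[d["conf"] for d in L]);cs=[]
        b=cv2.resize(c,None,fx=4,fy=4,interpolation=cv2.INTER_CUBIC);cv2.drawContours(b,cs,-1,(0,0,255),1)
        u,v=(uv*4).astype(int);row.append(cv2.resize(b[v-120:v+120,u-120:u+120],(140,140)))
    if len(ms)==2: s,e=fit(ms,t,g); print(t,"BOTH",np.round(s,3),round(e,3))
    tiles.append(np.vstack(row))
cv2.imwrite("pics/masks.png",np.vstack([np.hstack(tiles[:5]),np.hstack(tiles[5:])]))
import pickle; pickle.dump(P,open("P0.pkl","wb"))
E
```

```text
shaft_center scene 0.72 414 [ 5.84194e+02 -4.83580e+01  7.60000e-02] 0.103
shaft_center top 0.75 321 [ 5.90533e+02 -4.89300e+01  8.30000e-02] 0.145
shaft_center BOTH [ 5.86932e+02 -4.88140e+01  7.40000e-02] 0.308
bearing_center scene 0.76 343 [ 449.649 -194.421    0.   ] 0.235
bearing_center top 0.72 232 [ 453.142 -195.494    0.   ] 0.473
bearing_center BOTH [ 451.804 -195.449    0.   ] 0.792
hub_boss scene 0.87 444 [ 586.918 -211.702    0.   ] 0.079
hub_boss top 0.69 320 [ 590.036 -211.391    0.   ] 0.065
hub_boss BOTH [ 588.867 -211.473    0.   ] 0.192
housing_center scene 0.58 681 [ 609.054 -333.271    1.131] 0.066
housing_center top 0.84 455 [ 612.856 -333.623    1.152] 0.056
housing_center BOTH [ 611.315 -333.592    1.148] 0.209
v_nest scene 0.68 930 [583.849 337.047   2.457] 0.05
v_nest top 0.95 1041 [588.713 333.65    2.455] 0.044
v_nest BOTH [587.113 334.608   2.457] 0.16
spigot_nest scene 0.71 445 [430.497 335.354   0.   ] 0.076
spigot_nest top 0.68 693 [436.585 331.206   0.   ] 0.052
spigot_nest BOTH [433.906 333.189   0.   ] 0.264
cup_nest scene 0.58 629 [437.813 174.416   0.   ] 0.134
cup_nest top 0.98 780 [443.965 172.388   0.   ] 0.099
cup_nest BOTH [441.981 173.388   0.   ] 0.249
corner_nest scene 0.7 1110 [5.89946e+02 1.75714e+02 2.65000e-01] 0.054
corner_nest top 0.96 1132 [5.94919e+02 1.74573e+02 2.58000e-01] 0.037
corner_nest BOTH [5.92202e+02 1.74417e+02 2.56000e-01] 0.162
small_bearing_center scene 0.42 125 [456.598 -47.747   0.   ] 0.086
small_bearing_center top none [0.23]
cover_center scene 0.56 451 [ 440.512 -326.814    0.   ] 0.081
cover_center top 0.56 386 [ 445.681 -327.137    0.   ] 0.056
cover_center BOTH [ 443.335 -326.884    0.   ] 0.256
```

View pics/masks.png

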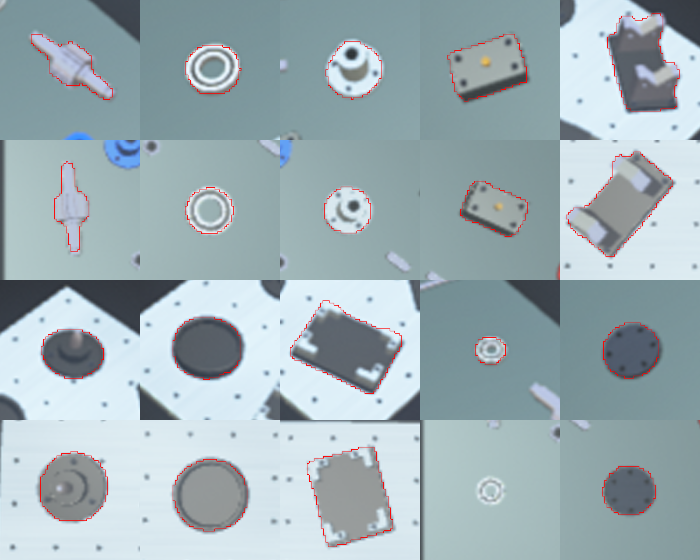

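```bash
cat > go.py <<'E'
import sys
from h import *
from scipy.spatial.transform import Rotation as Ro
s=ctrl.read_state();x,y,z,yaw=map(float,sys.argv[1:5])
r=Ro.from_euler('xyz',s["tool_rot"]);p=s["eef_pos"]
tgt=Ro.from_euler('xyz',[-np.pi/2,0,yaw])
rv=(r.inv()*tgt).as_rotvec()
print("t",round(s["clock"],2),"pos",np.round(p,1),"rot",np.round(s["tool_rot"],3),"w",round(s["width"],1),"F",np.round(s["force"],1),"q",np.round(s["qpos"],2))
print("turn first (units of .12):",np.round(rv/.12,2))
print("then shift (units of 50mm) in turned frame:",np.round(tgt.inv().apply(np.array([x,y,z])-p)/50,3))
E
python3 go.py 587 -49 130 -1.495
```

```text
t 2.3 pos [ 204.4 -617.   231.3] rot [-1.571 -0.    -1.251] w 85.5 F [ 1.  -0.2  0.2] q [ 1.19  0.63  0.04  1.52 -0.03  1.   -0.02]
turn first (units of .12): [-0.    2.03 -0.  ]
then shift (units of 50mm) in turned frame: [-10.749   2.026   8.491]
```

step_arm(moves="0 0 0 0 1 0 1; 0 0 0 0 1 0 1; -0.6 0 0.47 0 0 0 1; -0.6 0 0.47 0 0 0 1; -0.6 0 0.47 0 0 0 1; -0.6 0 0.47 0 0 0 1; -0.6 0 0.47 0 0 0 1; -0.6 0 0.47 0 0 0 1; -0.6 0 0.47 0 0 0 1; -0.6 0 0.47 0 0 0 1; -0.6 0 0.47 0 0 0 1; -0.6 0 0.47 0 0 0 1; -0.6 0 0.47 0 0 0 1; -0.6 0 0.47 0 0 0 1; -0.6 0 0.47 0 0 0 1; -0.6 0 0.47 0 0 0 1; -0.6 0 0.47 0 0 0 1; -0.6 0 0.47 0 0 0 1; 0 0.5 0 0 0 0 1; 0 0.5 0 0 0 0 1")

```text
clock: 4.3
eef_pos: [542.5, -106.9, 181.4]
tool_rot: [-1.568, -0.0, -1.488]
force: [0.6, -0.0, 0.1]
width: 85.3
```

step_arm(moves="-0.54 0.5 0.47 0 0 0 1; -0.54 0.5 0.47 0 0 0 1; 0 0 0 0 0 0 1; 0 0 0 0 0 0 1")

```text
clock: 4.7
eef_pos: [583.2, -50.1, 130.5]
tool_rot: [-1.572, 0.0, -1.489]
force: [0.3, -0.6, 0.7]
width: 86.2
```

```bash
python3 go.py 587 -49 80 -1.495
python3 - <<'E'
from h import *
st=ctrl.read_state();e=st["eef_pos"]
o=[]
for n in("scene","top"):
    p=get_image(n);b=cv2.resize(p["color"],None,fx=4,fy=4,interpolation=cv2.INTER_CUBIC)
    u=proj(p,e);print(n,u)
    for q,c in((e,(0,0,255)),(e+[0,0,-e[2]+20],(0,255,0))):
        a=(proj(p,q)+.5)*4-.5;cv2.drawMarker(b,tuple(int(i) for i in a),c,0,14,1)
    v=((u+.5)*4).astype(int);b=b[v[1]-260:v[1]+260,v[0]-200:v[0]+200];o.append(b)
cv2.imwrite("pics/hov1.png",np.hstack(o))
E
```

```text
t 4.7 pos [583.2 -50.1 130.5] rot [-1.572  0.    -1.489] w 86.2 F [ 0.3 -0.6  0.7] q [-0.    0.66  0.06  1.8  -0.06  0.68 -1.39]
turn first (units of .12): [ 0.01  0.05 -0.  ]
then shift (units of 50mm) in turned frame: [-0.017  1.01   0.077]
scene [326.55143079 194.79731561]
top [323.30548097 180.36413259]
```

View pics/hov1.png

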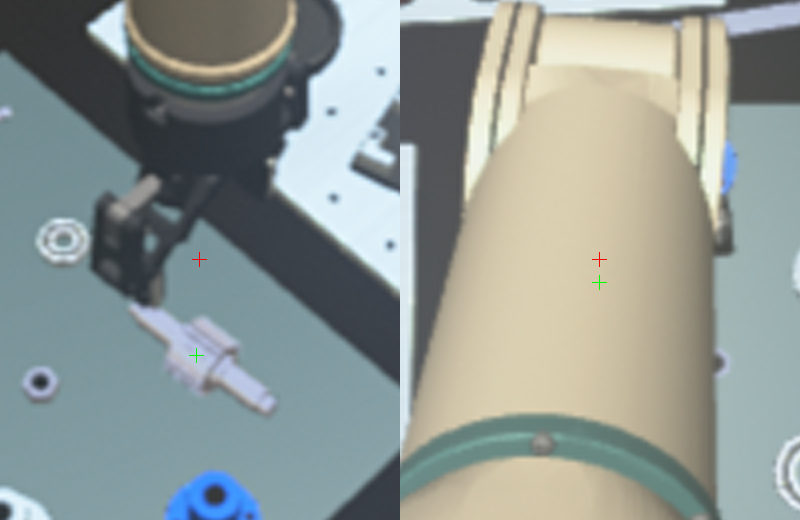

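step_arm(moves="-0.02 0.4 0.07 0.01 0.05 0 1; 0 0.4 0 0 0 0 1; 0 0.4 0 0 0 0 1; 0 0.4 0 0 0 0 1; 0 0.4 0 0 0 0 1; 0 0.4 0 0 0 0 1; 0 0.13 0 0 0 0 1; 0 0 0 0 0 0 1; 0 0 0 0 0 0 1")

```text
clock: 5.7
eef_pos: [587.7, -50.5, 6.0]
tool_rot: [-1.568, -0.001, -1.498]
force: [0.3, 0.3, 0.9]
width: 85.5
```

```bash
python3 go.py 587 -49 3 -1.495
cat > look.py <<'E'
import sys
from h import *
st=ctrl.read_state();e=st["eef_pos"]
p=get_image("scene");b=cv2.resize(p["color"],None,fx=5,fy=5,interpolation=cv2.INTER_CUBIC)
u=proj(p,e)
for q,c in((e,(0,0,255)),(e+[0,0,19],(0,255,0))):
    a=(proj(p,q)+.5)*5-.5;cv2.drawMarker(b,tuple(int(i) for i in a),c,0,14,1)
v=((u+.5)*5).astype(int);y0=max(0,v[1]-290);x0=max(0,v[0]-300);b=b[y0:y0+560,x0:x0+600]
cv2.imwrite(sys.argv[1],b)
E
python3 look.py pics/l2.png
```

```text
t 5.7 pos [587.7 -50.5   6. ] rot [-1.568e+00 -1.000e-03 -1.498e+00] w 85.5 F [0.3 0.3 0.9] q [ 0.01  0.86  0.04  1.84 -0.08  0.44 -1.39]
turn first (units of .12): [-0.02 -0.02  0.  ]
then shift (units of 50mm) in turned frame: [-0.031  0.06  -0.012]
```

View pics/l2.png

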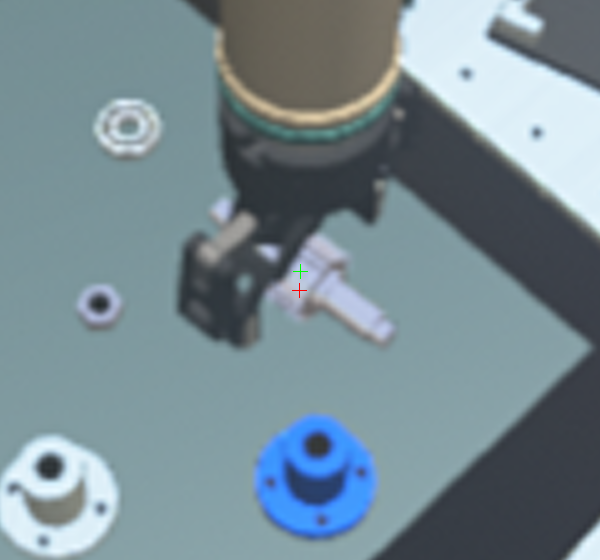

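step_arm(moves="0 0.06 0 0 0 0 1; 0 0 0 0 0 0 0.7; 0 0 0 0 0 0 0.4; 0 0 0 0 0 0 0; 0 0 0 0 0 0 0; 0 0 0 0 0 0 0; 0 0 0 0 0 0 0; 0 0 0 0 0 0 0; 0 0 0 0 0 0 0")

```text
clock: 6.65
eef_pos: [587.2, -49.8, 2.2]
tool_rot: [-1.569, -0.0, -1.497]
force: [-1.6, 0.3, 5.1]
width: 39.0
```

```bash
python3 go.py 587 -49 3 -1.495; python3 look.py pics/l3.png
```

```text
t 6.65 pos [587.2 -49.8   2.2] rot [-1.569 -0.    -1.497] w 39.0 F [-1.6  0.3  5.1] q [ 0.01  0.87  0.04  1.84 -0.08  0.44 -1.39]
turn first (units of .12): [-0.01 -0.02  0.  ]
then shift (units of 50mm) in turned frame: [-0.017 -0.016 -0.002]
```

View pics/l3.png

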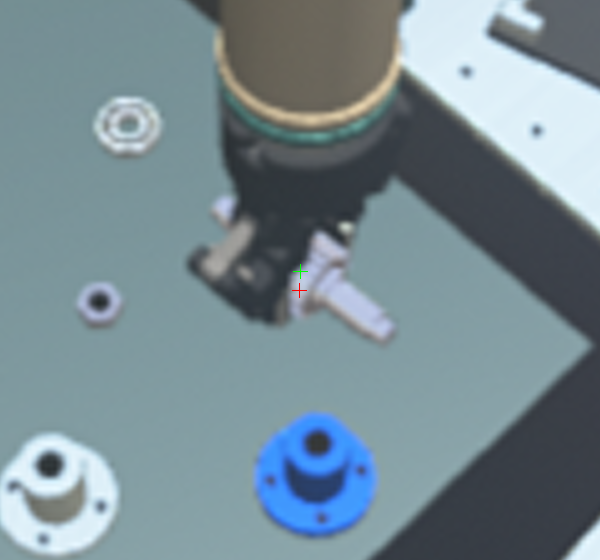

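step_arm(moves="0 -0.2 0 0 0 0 0; 0 -0.4 0 0 0 0 0; 0 -0.5 0 0 0 0 0; 0 -0.5 0 0 0 0 0; 0 -0.5 0 0 0 0 0; 0 -0.5 0 0 0 0 0; 0 -0.5 0 0 0 0 0; 0 -0.3 0 0 0 0 0; 0 0 0 0 0 0 0")

```text
clock: 7.6
eef_pos: [588.0, -49.8, 173.9]
tool_rot: [-1.566, -0.0, -1.497]
force: [0.4, 0.1, -3.9]
width: 39.2
```

step_arm(moves="0 0 0 0 -0.5 0 0; 0 0 0 0 -1 0 0; 0 0 0 0 -1 0 0; 0 0 0 0 -1 0 0; 0 0 0 0 -1 0 0; 0 0 0 0 -1 0 0; 0 0 0 0 -1 0 0; 0 0 0 0 -1 0 0; 0 0 0 0 -1 0 0; 0 0 0 0 -1 0 0; 0 0 0 0 -1 0 0; 0 0 0 0 -1 0 0; 0 0 0 0 -1 0 0; 0 0 0 0 -1 0 0; 0 0 0 0 -1 0 0; 0 0 0 0 -1 0 0; 0 0 0 0 -1 0 0; 0 0 0 0 -1 0 0; 0 0 0 0 -1 0 0; 0 0 0 0 -1 0 0")

```text
clock: 9.6
eef_pos: [585.6, -49.8, 170.3]
tool_rot: [-1.569, 0.001, 0.848]
force: [-0.1, -0.4, -3.6]
width: 39.0
```

```bash
python3 go.py 587 335 100 0.886
```

```text
t 9.6 pos [585.6 -49.8 170.3] rot [-1.569e+00  1.000e-03  8.480e-01] w 39.0 F [-0.1 -0.4 -3.6] q [ 0.4   0.67 -0.59  1.75  0.47  0.87  0.45]
turn first (units of .12): [-0.01 -0.32 -0.01]
then shift (units of 50mm) in turned frame: [5.979 1.406 4.847]
```

Force z −3.6 N ≈ 0.33 kg plus: the shaft is held. Next, over the V nest.

step_arm(moves="0 0 0 0 -0.32 0 0; 0.3 0 0.24 0 0 0 0; 0.6 0 0.49 0 0 0 0; 0.6 0 0.49 0 0 0 0; 0.6 0 0.49 0 0 0 0; 0.6 0 0.49 0 0 0 0; 0.6 0 0.49 0 0 0 0; 0.6 0 0.49 0 0 0 0; 0.6 0 0.49 0 0 0 0; 0.6 0 0.49 0 0 0 0; 0.6 0 0.49 0 0 0 0; 0.28 0.4 0.2 0 0 0 0; 0 0.5 0 0 0 0 0; 0 0.5 0 0 0 0 0; 0 0 0 0 0 0 0; 0 0 0 0 0 0 0")

```text
clock: 11.2
eef_pos: [589.3, 334.7, 100.7]
tool_rot: [-1.571, 0.001, 0.881]
force: [0.6, 0.2, -2.9]
width: 39.1
```

```bash
python3 go.py 587 335 39 0.886; python3 look.py pics/l4.png
```

```text
t 11.2 pos [589.3 334.7 100.7] rot [-1.571e+00  1.000e-03  8.810e-01] w 39.1 F [ 0.6  0.2 -2.9] q [-0.27  0.87 -0.52  1.53  0.51  0.89 -0.09]
turn first (units of .12): [-0.   -0.04 -0.01]
then shift (units of 50mm) in turned frame: [-0.023  1.235  0.039]
```

View pics/l4.png

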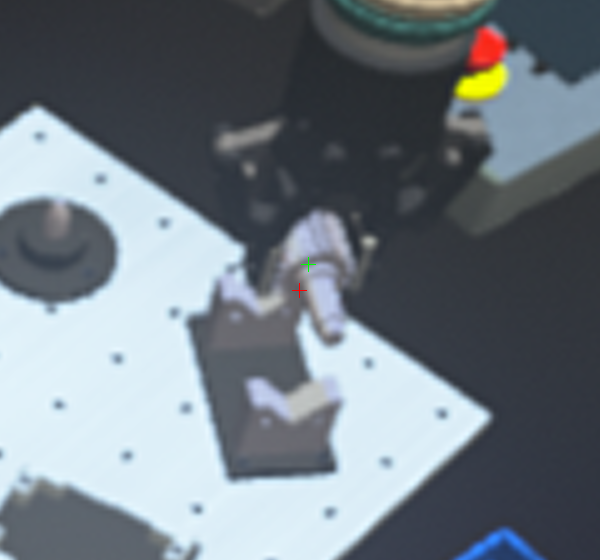

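```bash
cat > ov.py <<'E'
import sys
from fit import *
# usage ov.py out name x y zbase yaw [name ...]
p=get_image(sys.argv[1]);F=5
b=cv2.resize(p["color"],None,fx=F,fy=F,interpolation=cv2.INTER_CUBIC)
A=sys.argv[3:];col=[(0,0,255),(0,255,0),(255,255,0)]
for i in range(0,len(A),5):
    n=A[i];x,y,z,a=map(float,A[i+1:i+5]);pr=M[n];M[n]=(pr[0],z,pr[2])
    for uv in render(p,n,x,y,a):
        q=cv2.convexHull(((uv+.5)*F-.5).astype(np.float32));cv2.polylines(b,[np.round(q*16).astype(np.int32)],True,col[i//5],1,cv2.LINE_AA,4)
    if i==0: c=((proj(p,[x,y,z])+.5)*F).astype(int)
y0=max(0,c[1]-280);x0=max(0,c[0]-300);cv2.imwrite(sys.argv[2],b[y0:y0+560,x0:x0+600])
E
python3 ov.py scene pics/l5.png shaft_center 589.3 334.7 98.5 -0.69 v_nest 583.85 337.05 12 -0.685
```

```text
(no output)
```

View pics/l5.png

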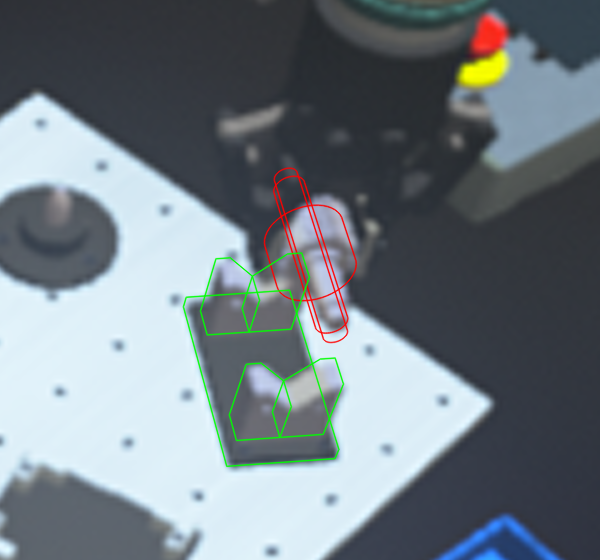

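Run:
```python
from fit import *
p=get_image("scene");L=nets.cut_out(p,"shaft_center");F=8
b=cv2.resize(p["color"],None,fx=F,fy=F,interpolation=cv2.INTER_CUBIC)
c=((proj(p,[589,335,118])+.5)*F).astype(int)
for d in L[:3]:
    v,u=np.nonzero(d["pixels"]);print(d["conf"],len(u),u.mean(),v.mean())
    cs,_=cv2.findContours(cv2.resize(d["pixels"].astype(np.uint8),None,fx=F,fy=F,interpolation=0),0,1)
    cv2.drawContours(b,cs,-1,(0,255,255),1)
pr=M["shaft_center"]
for z,dx,dy,col in((98.5,0,0,(0,0,255)),(98.5,-5,3.4,(0,255,0))):
    M["shaft_center"]=(pr[0],z,1)
    for uv in render(p,"shaft_center",589.3+dx,334.7+dy,-.69):
        q=cv2.convexHull(((uv+.5)*F-.5).astype(np.float32));cv2.polylines(b,[np.round(q*16).astype(np.int32)],True,col,1,cv2.LINE_AA,4)
cv2.imwrite("pics/l6.png",b[c[1]-280:c[1]+280,c[0]-250:c[0]+250])
```

```text
0.68 256 436.25390625 111.06640625
0.67 666 346.07507507507506 136.60060060060061
```

View pics/l6.png

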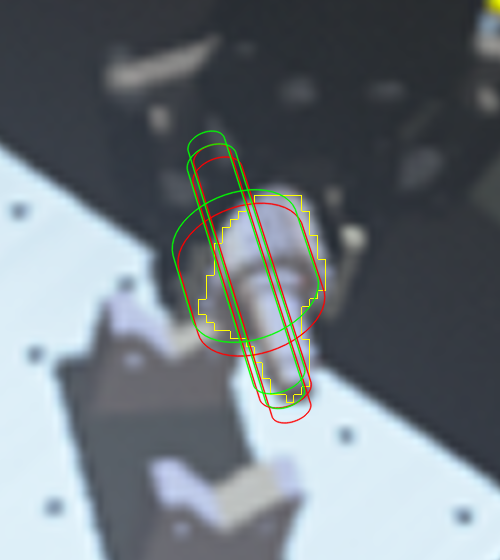

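Run:
```python
from fit import *
p=get_image("scene")
X=np.array([589.3,334.7,118.5]);u=proj(p,X)
for d in((.9,-1.3),(.9,-1.8),(.5,-1.)): print(d,back(p,u+np.array(d),118.5)-X)
a=-.69;ax=np.array([np.cos(a),np.sin(a),0]);la=np.array([-np.sin(a),np.cos(a),0])
for e in(ax,la,np.array([0,0,1])): print(proj(p,X+10*e)-u)
```

```text
(0.9, -1.3) [-1.15481827  5.2947744   0.        ]
(0.9, -1.8) [-2.2233475  6.7017053  0.       ]
(0.5, -1.0) [-1.23350033  3.71806734  0.        ]
[0.90368741 2.8797874 ]
[ 3.83680212 -0.24456289]
[ 0.97736096 -2.78369093]
```

```bash
python3 go.py 587 333.3 54 0.886
```

```text
t 11.45 pos [590.7 335.6 103.3] rot [-1.572 -0.003  0.881] w 39.0 F [ 0.1 -1.2 -3.2] q [-0.27  0.86 -0.52  1.53  0.51  0.89 -0.09]
turn first (units of .12): [ 0.01 -0.04  0.03]
then shift (units of 50mm) in turned frame: [-0.082  0.986  0.028]
```

step_arm(moves="-0.07 0.2 0.02 0 -0.04 0 0; 0 0.3 0 0 0 0 0; 0 0.3 0 0 0 0 0; 0 0.16 0 0 0 0 0; 0 0 0 0 0 0 0; 0 0 0 0 0 0 0")

```text
clock: 12.05
eef_pos: [586.9, 333.4, 53.5]
tool_rot: [-1.571, -0.001, 0.886]
force: [0.8, -0.1, -3.1]
width: 38.9
```

```bash
python3 ov.py scene pics/l7.png shaft_center 583.85 337.05 37 -0.685 v_nest 583.85 337.05 12 -0.685;python3 go.py 587 333.3 39 0.886
```

```text
t 12.1 pos [587.2 333.6  54. ] rot [-1.572 -0.002  0.886] w 38.8 F [ 0.7 -0.  -3.1] q [-0.29  0.92 -0.49  1.56  0.55  0.8  -0.11]
turn first (units of .12): [0.01 0.   0.01]
then shift (units of 50mm) in turned frame: [-0.008  0.301 -0.   ]
```

View pics/l7.png

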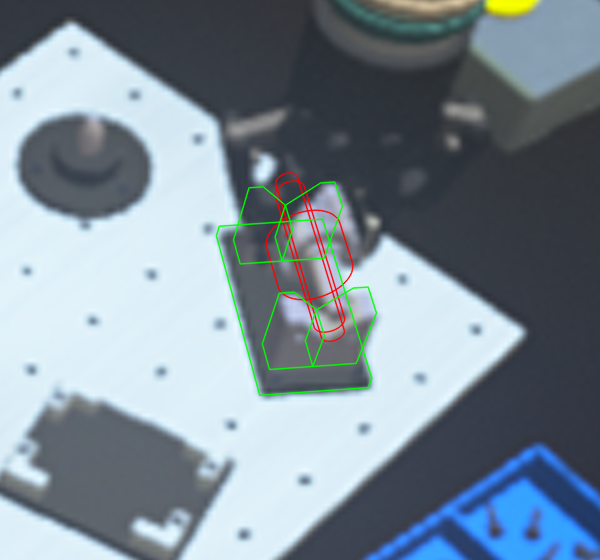

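step_arm(moves="0 0.1 0 0 0 0 0; 0 0.1 0 0 0 0 0; 0 0.06 0 0 0 0 0; 0 0 0 0 0 0 0; 0 0 0 0 0 0 0")

```text
clock: 12.6
eef_pos: [587.1, 333.2, 40.9]
tool_rot: [-1.572, -0.001, 0.886]
force: [-0.9, -0.4, -3.4]
width: 39.0
```

```bash
python3 ov.py scene pics/l8.png shaft_center 583.85 337.05 37 -0.685 ;python3 go.py 587 333.3 39 0.886
```

```text
t 12.65 pos [587.  333.2  40.8] rot [-1.572e+00 -1.000e-03  8.860e-01] w 39.1 F [ 1.4 -0.3 -2.8] q [-0.29  0.94 -0.48  1.56  0.56  0.78 -0.12]
turn first (units of .12): [0.01 0.   0.01]
then shift (units of 50mm) in turned frame: [0.002 0.037 0.002]
```

View pics/l8.png

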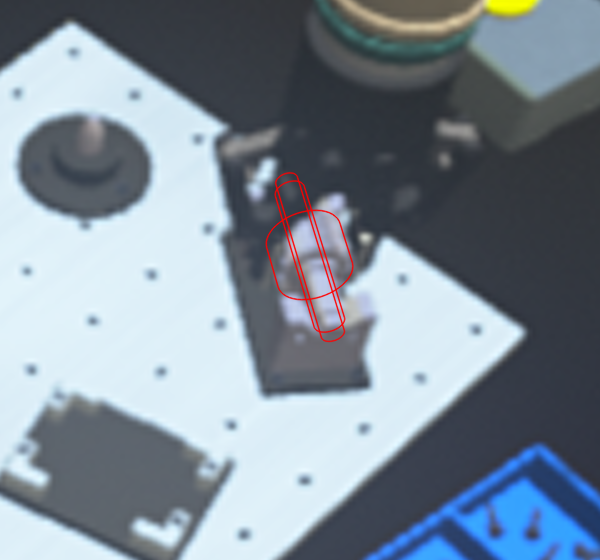

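```bash
cat > zoom.py <<'E'
import sys
from h import *
p=get_image(sys.argv[1]);x,y,z=map(float,sys.argv[3:6]);F=int(sys.argv[6]);u=proj(p,[x,y,z]);print(u)
h=280//F
u=np.round(u).astype(int);c=p["color"][max(0,u[1]-h):u[1]+h,max(0,u[0]-h):u[0]+h]
print("crop origin",max(0,u[0]-h),max(0,u[1]-h))
g=cv2.resize(c,None,fx=F,fy=F,interpolation=cv2.INTER_CUBIC)
cv2.imwrite(sys.argv[2],cv2.convertScaleAbs(g,alpha=float(sys.argv[7]) if len(sys.argv)>7 else 1))
E
python3 zoom.py scene pics/z1.png 584 337 50 12
```

```text
[426.75850463 126.55784629]
crop origin 404 104
```

View pics/z1.png

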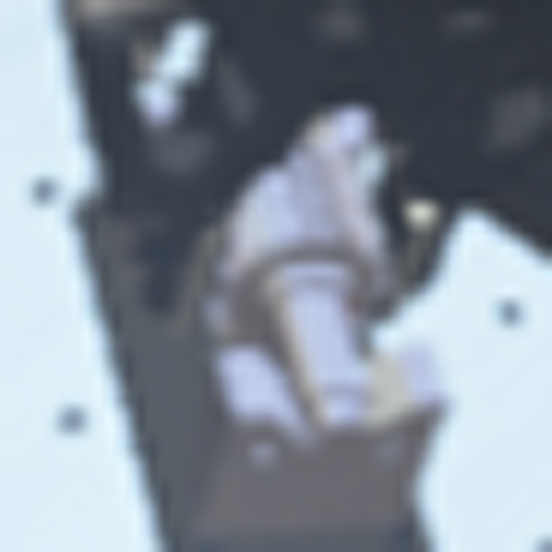

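Run:
```python
from fit import *
p=get_image("scene")
a=-.685;R=np.array([[np.cos(a),-np.sin(a)],[np.sin(a),np.cos(a)]])
c=np.array([583.85,337.05])
def pt(x,y,z):
    return (proj(p,[*(c+R@[x,y]),z])-[404,104]+.5)*12-.5
F=12;b=cv2.resize(p["color"][104:150,404:450],None,fx=F,fy=F,interpolation=cv2.INTER_CUBIC)
def poly(P,col): cv2.polylines(b,[np.round(np.array(P)*16).astype(np.int32)],True,col,1,cv2.LINE_AA,4)
th=np.linspace(0,2*np.pi,40)
for x,r in((55,6),(47,8),(14,20),(-14,20)): poly([pt(x,r*np.cos(t),58.5+r*np.sin(t)) for t in th],(0,0,255))
for x in(29,47,-29): poly([pt(x,y,12+z) for y,z in((-24,8),(-24,50),(-16,50),(0,34),(16,50),(24,50),(24,8))],(0,200,0))
cv2.imwrite("pics/z2.png",b)
```

```text
(no output)
```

View pics/z2.png

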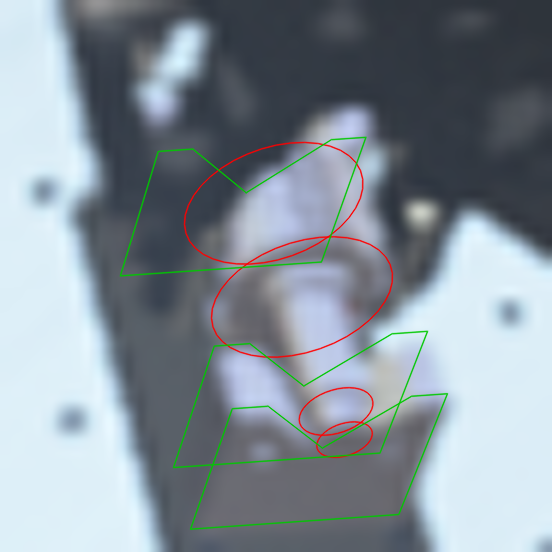

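step_arm(moves="0 0.03 -0.02 0 0 0 0; 0 0.02 0 0 0 0 0; 0 0 0 0 0 0 0; 0 0 0 0 0 0 0")

```text
clock: 13.15
eef_pos: [588.1, 333.5, 39.6]
tool_rot: [-1.571, -0.003, 0.886]
force: [-2.2, -0.3, 6.0]
width: 38.9
```

step_arm(moves="0 0 0 0 0 0 0.55; 0 0 0 0 0 0 0.6; 0 0 0 0 0 0 0.7; 0 0 0 0 0 0 0.8; 0 0 0 0 0 0 0.8; 0 0 0 0 0 0 0.8; 0 -0.2 0 0 0 0 0.8; 0 -0.4 0 0 0 0 0.8; 0 -0.5 0 0 0 0 0.8; 0 -0.5 0 0 0 0 0.8; 0 -0.5 0 0 0 0 0.8; 0 -0.5 0 0 0 0 0.8; 0 -0.3 0 0 0 0 0.8; 0 0 0 0 0 0 0.8")

```text
clock: 14.55
eef_pos: [588.8, 333.6, 186.3]
tool_rot: [-1.573, -0.006, 0.886]
force: [-0.1, 0.3, -0.0]
width: 68.4
```

```bash
python3 zoom.py scene pics/z3.png 584 337 50 12; python3 go.py 452 -196 170 0
```

```text
[426.75850463 126.55784629]
crop origin 404 104
t 14.6 pos [588.  332.7 184.3] rot [-1.572 -0.003  0.886] w 68.1 F [ 0.2 -0.8  0.1] q [-0.25  0.77 -0.57  1.48  0.45  1.02 -0.04]
turn first (units of .12): [0.   7.38 0.03]
then shift (units of 50mm) in turned frame: [ -2.72    0.286 -10.575]
```

View pics/z3.png

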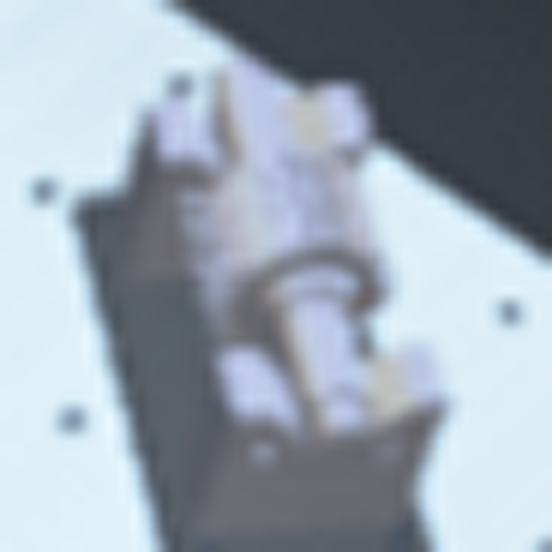

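```bash
python3 go.py 452.5 -195.5 150 0.886
```

```text
t 14.6 pos [588.  332.7 184.3] rot [-1.572 -0.003  0.886] w 68.1 F [ 0.2 -0.8  0.1] q [-0.25  0.77 -0.57  1.48  0.45  1.02 -0.04]
turn first (units of .12): [0.01 0.   0.02]
then shift (units of 50mm) in turned frame: [-9.897  0.686 -4.583]
```

step_arm(moves="-0.3 0 -0.14 0 0 0 0.85; -0.6 0 -0.28 0 0 0 0.85; -0.6 0 -0.28 0 0 0 0.85; -0.6 0 -0.28 0 0 0 0.85; -0.6 0 -0.28 0 0 0 0.85; -0.6 0 -0.28 0 0 0 0.85; -0.6 0 -0.28 0 0 0 0.85; -0.6 0 -0.28 0 0 0 0.85; -0.6 0 -0.28 0 0 0 0.85; -0.6 0 -0.28 0 0 0 0.85; -0.6 0 -0.28 0 0 0 0.85; -0.6 0 -0.28 0 0 0 0.85; -0.6 0 -0.28 0 0 0 0.85; -0.6 0 -0.28 0 0 0 0.85; -0.6 0.2 -0.28 0 0 0 0.85; -0.6 0.3 -0.28 0 0 0 0.85; -0.6 0.2 -0.25 0 0 0 0.85; 0 0 0 0 0 0 0.85; 0 0 0 0 0 0 0.85")

```text
clock: 16.5
eef_pos: [451.3, -196.2, 146.9]
tool_rot: [-1.569, -0.001, 0.884]
force: [0.1, 0.2, 0.3]
width: 72.6
```

```bash
python3 go.py 452.5 -195.5 150 0.886; python3 ov.py top pics/t1.png v_nest 588.7 333.65 12 -0.685 shaft_center 588.7 333.65 37 -0.685; python3 zoom.py scene pics/z4.png 452 -196 40 6
```

```text
t 16.5 pos [ 451.3 -196.2  146.9] rot [-1.569e+00 -1.000e-03  8.840e-01] w 72.6 F [0.1 0.2 0.3] q [ 0.76  0.59 -0.59  2.02  0.52  0.68  0.71]
turn first (units of .12): [-0.02 -0.01  0.01]
then shift (units of 50mm) in turned frame: [ 0.026 -0.062 -0.01 ]
[244.27239238 217.47133336]
crop origin 198 171
```

View pics/t1.png

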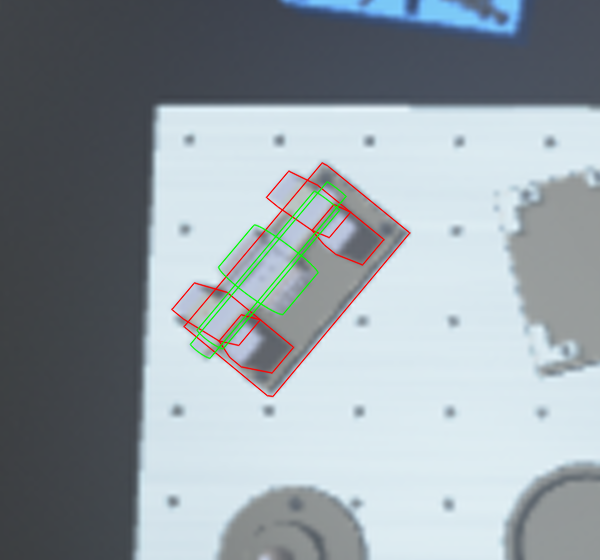

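View pics/z4.png

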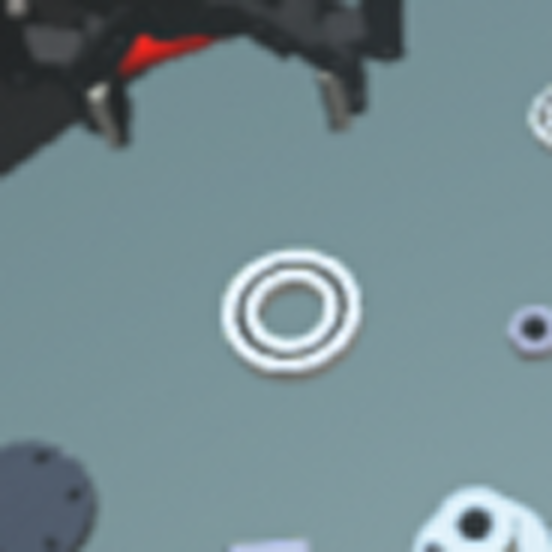

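Run:
```python
from h import *
p=get_image("scene");e=np.array([451.8,-196,147.])
for dz in(0,9,13):
  for s in(-42,0,42): print(dz,s,np.round((proj(p,e+[s*.633,s*.774,dz])-[198,171]+.5)*6))
```

```text
0 -42 [118. 148.]
0 0 [234. 139.]
0 42 [350. 131.]
9 -42 [113. 135.]
9 0 [230. 126.]
9 42 [347. 118.]
13 -42 [110. 129.]
13 0 [228. 120.]
13 42 [346. 112.]
```

step_arm(moves="0.02 0.4 -0.01 0 0 0 0.85; 0 0.5 0 0 0 0 0.85; 0 0.5 0 0 0 0 0.85; 0 0.5 0 0 0 0 0.85; 0 0.5 0 0 0 0 0.85; 0 0.3 0 0 0 0 0.85; 0 0.15 0 0 0 0 0.85; 0 0 0 0 0 0 0.85; 0 0 0 0 0 0 0.85")

```text
clock: 17.55
eef_pos: [454.3, -195.1, 6.2]
tool_rot: [-1.573, -0.001, 0.887]
force: [-0.1, 0.4, 0.3]
width: 72.6
```

```bash
python3 go.py 452.5 -195.5 -2 0.886; python3 zoom.py scene pics/z5.png 452 -196 15 8
```

```text
t 17.55 pos [ 454.3 -195.1    6.2] rot [-1.573e+00 -1.000e-03  8.870e-01] w 72.6 F [-0.1  0.4  0.3] q [ 0.57  0.82 -0.33  2.09  0.76  0.35  0.5 ]
turn first (units of .12): [0.01 0.01 0.01]
then shift (units of 50mm) in turned frame: [-0.029  0.165  0.024]
[245.85416845 222.3676573 ]
crop origin 211 187
```

View pics/z5.png

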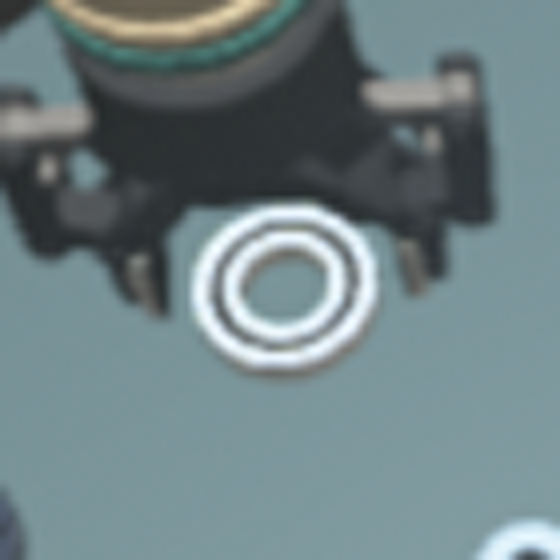

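```bash
cat > pads.py <<'E'
import sys
from h import *
from scipy.spatial.transform import Rotation as Ro
out,back_,F,x,y,z=sys.argv[1],float(sys.argv[2]),int(sys.argv[3]),*map(float,sys.argv[4:7])
s=ctrl.read_state();p=get_image("scene");R=Ro.from_euler('xyz',s["tool_rot"]).as_matrix();e=s["eef_pos"];w=s["width"]/2
h=280//F;u=np.round(proj(p,[x,y,z])).astype(int);o=u-h
b=cv2.resize(p["color"][o[1]:o[1]+2*h,o[0]:o[0]+2*h],None,fx=F,fy=F,interpolation=cv2.INTER_CUBIC)
for sx in(-1,1):
    q=[(proj(p,e+R@[sx*w,-back_+dy,dz])-o+.5)*F-.5 for dy,dz in((0,-11),(0,11),(-30,11),(-30,-11))]
    cv2.polylines(b,[np.round(np.array(q)*16).astype(np.int32)],True,(0,0,255),1,cv2.LINE_AA,4)
cv2.imwrite(out,b)
E
python3 pads.py pics/z6.png 9 8 452 -196 15
```

```text
(no output)
```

View pics/z6.png

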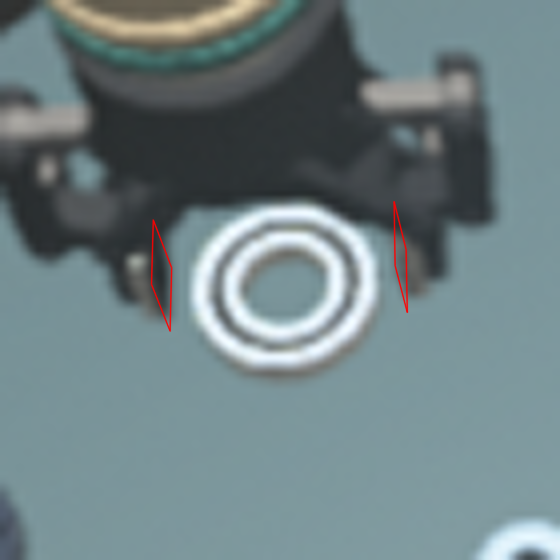

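step_arm(moves="0 0.08 0 0 0 0 0.85; 0 0.06 0.01 0 0 0 0.85; 0 0 0 0 0 0 0.8; 0 0 0 0 0 0 0.75; 0 0 0 0 0 0 0.75")

```text
clock: 18.15
eef_pos: [453.3, -195.3, -1.3]
tool_rot: [-1.572, -0.001, 0.886]
force: [0.4, -0.2, 0.1]
width: 64.3
```

step_arm(moves="0 0.04 0 0 0 0 0.72; 0 0 0 0 0 0 0.72; 0 0 0 0 0 0 0.72; 0 0 0 0 0 0 0.72")

```text
clock: 18.55
eef_pos: [453.3, -195.3, -3.3]
tool_rot: [-1.572, -0.001, 0.886]
force: [0.0, -0.1, 0.1]
width: 61.6
```

step_arm(moves="0 0 0 0 0 0 0.65; 0 0 0 0 0 0 0.5; 0 0 0 0 0 0 0; 0 0 0 0 0 0 0; 0 0 0 0 0 0 0; 0 0 0 0 0 0 0")

```text
clock: 19.15
eef_pos: [453.1, -195.5, -2.6]
tool_rot: [-1.572, -0.0, 0.887]
force: [-2.2, 0.3, 9.1]
width: 53.0
```

```bash
python3 zoom.py scene pics/z7.png 452 -196 15 8
```

```text
[245.85416845 222.3676573 ]
crop origin 211 187
```

View pics/z7.png

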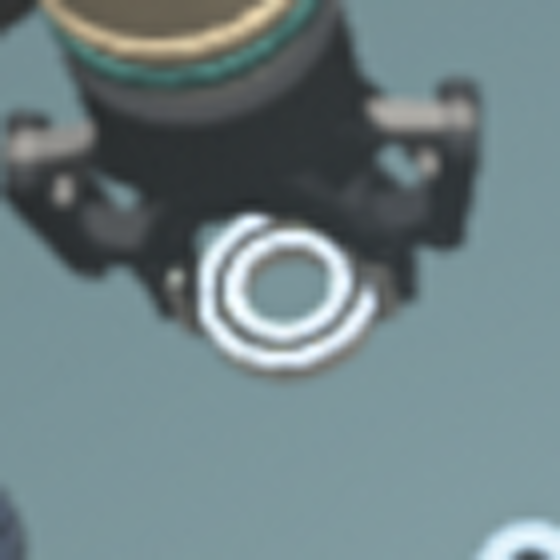

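step_arm(moves="0 -0.1 0 0 0 0 0; 0 -0.2 0 0 0 0 0; 0 -0.4 0 0 0 0 0; 0 -0.5 0 0 0 0 0; 0 -0.5 0 0 0 0 0; 0 -0.5 0 0 0 0 0; 0 -0.5 0 0 0 0 0; 0 -0.4 0 0 0 0 0; 0 0 0 0 0 0 0; 0 0 0 0 0 0 0")

```text
clock: 20.2
eef_pos: [452.8, -195.6, 151.9]
tool_rot: [-1.572, -0.001, 0.886]
force: [0.3, -0.7, -1.7]
width: 52.4
```

```bash
python3 go.py 436 331.5 150 0.886; python3 zoom.py scene pics/z8.png 452 -196 155 8
```

```text
t 20.2 pos [ 452.8 -195.6  151.9] rot [-1.572e+00 -1.000e-03  8.860e-01] w 52.4 F [ 0.3 -0.7 -1.7] q [ 0.76  0.59 -0.61  2.02  0.52  0.69  0.71]
turn first (units of .12): [ 0.01 -0.    0.01]
then shift (units of 50mm) in turned frame: [7.952 0.038 6.928]
[235.98983442 191.83300962]
crop origin 201 157
```

View pics/z8.png

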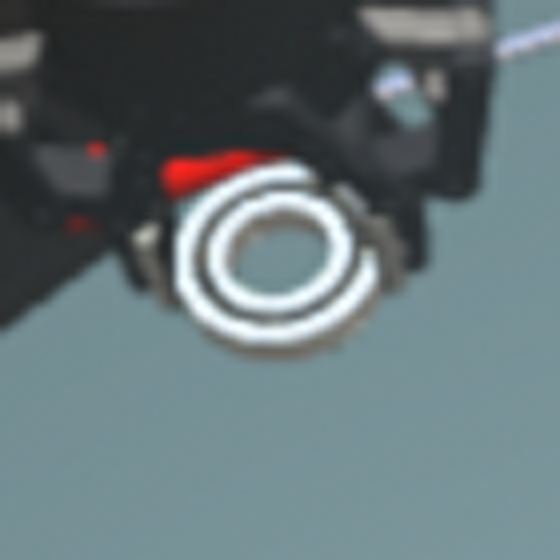

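step_arm(moves="0.28 0 0.25 0 0 0 0; 0.56 0 0.49 0 0 0 0; 0.56 0 0.49 0 0 0 0; 0.56 0 0.49 0 0 0 0; 0.56 0 0.49 0 0 0 0; 0.56 0 0.49 0 0 0 0; 0.56 0 0.49 0 0 0 0; 0.56 0 0.49 0 0 0 0; 0.56 0 0.49 0 0 0 0; 0.56 0 0.49 0 0 0 0; 0.56 0 0.49 0 0 0 0; 0.56 0 0.49 0 0 0 0; 0.56 0 0.49 0 0 0 0; 0.56 0 0.49 0 0 0 0; 0.39 0 0.31 0 0 0 0; 0 0.5 0 0 0 0 0; 0 0.5 0 0 0 0 0; 0 0 0 0 0 0 0; 0 0 0 0 0 0 0")

```text
clock: 22.15
eef_pos: [435.3, 331.3, 100.9]
tool_rot: [-1.571, 0.002, 0.887]
force: [-0.0, 0.1, -1.2]
width: 52.9
```

```bash
python3 go.py 436 331.5 60 0.886; python3 ov.py scene pics/z9.png bearing_center 432.2 333.6 104 0 spigot_nest 430.5 335.35 12 0
```

```text
t 22.15 pos [435.3 331.3 100.9] rot [-1.571  0.002  0.887] w 52.9 F [-0.   0.1 -1.2] q [-0.39  0.71 -0.49  1.91  0.53  0.65 -0.32]
turn first (units of .12): [ 0.    0.01 -0.01]
then shift (units of 50mm) in turned frame: [ 0.011  0.817 -0.008]
```

View pics/z9.png

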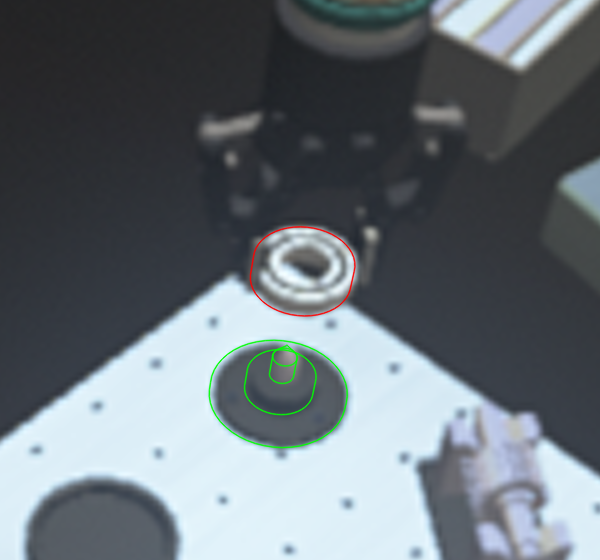

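step_arm(moves="0.01 0.3 0.02 0 0 0 0; 0 0.4 0 0 0 0 0; 0 0.2 0 0 0 0 0; 0 0 0 0 0 0 0; 0 0 0 0 0 0 0")

```text
clock: 22.7
eef_pos: [436.1, 333.1, 57.4]
tool_rot: [-1.572, -0.002, 0.886]
force: [0.3, -0.2, -1.1]
width: 52.7
```

```bash
python3 go.py 434.8 332.3 27 0.886; python3 zoom.py scene pics/z10.png 431 335 50 10
```

```text
t 22.7 pos [436.1 333.1  57.4] rot [-1.572 -0.002  0.886] w 52.7 F [ 0.3 -0.2 -1.1] q [-0.42  0.78 -0.43  1.93  0.59  0.56 -0.37]
turn first (units of .12): [0.01 0.   0.02]
then shift (units of 50mm) in turned frame: [-0.029  0.608  0.009]
[383.6318921   97.90919169]
crop origin 356 70
```

View pics/z10.png

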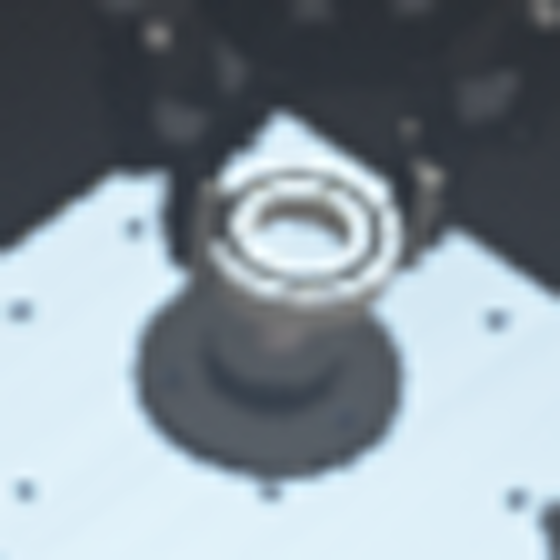

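Run:
```python
from h import *
p=get_image("scene")
for q in((430.5,335.35,43),(430.5,335.35,73),(435.3,332.5,73),(430.5,335.35,53)): print(q,(proj(p,q)-[356,70]+.5)*10)
u=[proj(p,[430.5,335.35,73]), (np.array([305,237])/10-.5+[356,70])]
print(back(p,u[1],73))
```

```text
(430.5, 335.35, 43) [277.35856858 300.45960599]
(430.5, 335.35, 73) [292.35523666 222.46316711]
(435.3, 332.5, 73) [298.67795307 236.27483961]
(430.5, 335.35, 53) [282.28293373 274.84838734]
[436.72837575 333.55039475  73.        ]
```

Run:
```python
from fit import *
p=get_image("scene");F=10
b=cv2.resize(p["color"][70:126,356:412],None,fx=F,fy=F,interpolation=cv2.INTER_CUBIC)
o=np.array([356,70])
M["b"]=([cyl(27.5,0,13),cyl(15,12.9,13)],60.4,0)
def dr(n,x,y,col):
    for uv in render(p,n,x,y,0):
        q=cv2.convexHull(((uv-o+.5)*F-.5).astype(np.float32));cv2.polylines(b,[np.round(q*16).astype(np.int32)],True,col,1,cv2.LINE_AA,4)
dr("spigot_nest",430.5,335.35,(0,200,0)); dr("spigot_nest",433.5,333.35,(255,0,0)); dr("b",435.7,332.7,(0,0,255))
cv2.imwrite("pics/z11.png",b)
```

```text
(no output)
```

View pics/z11.png

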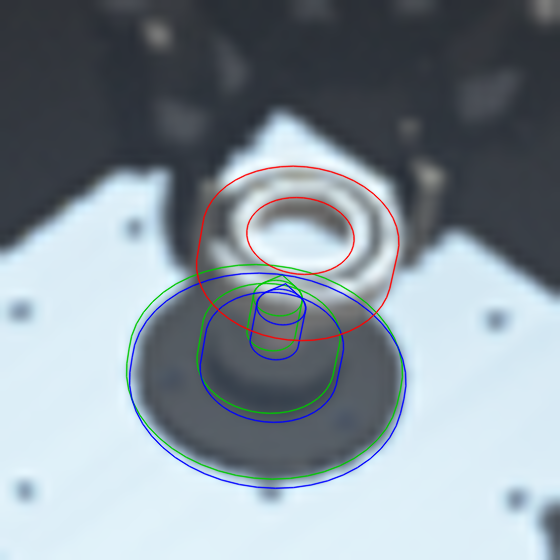

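step_arm(moves="-0.03 0.1 0.02 0 0 0 0; 0 0.1 0 0 0 0 0; 0 0.1 0 0 0 0 0; 0 0 0 0 0 0 0; 0 0 0 0 0 0 0")

```text
clock: 23.35
eef_pos: [433.8, 332.2, 41.4]
tool_rot: [-1.572, -0.0, 0.886]
force: [-0.0, 0.0, -0.2]
width: 52.6
```

```bash
python3 go.py 434 332.5 27 0.886; python3 zoom.py scene pics/z12.png 431 335 50 10
```

```text
t 23.35 pos [433.8 332.2  41.4] rot [-1.572 -0.     0.886] w 52.6 F [-0.   0.  -0.2] q [-0.44  0.8  -0.41  1.94  0.61  0.53 -0.39]
turn first (units of .12): [0.01 0.   0.  ]
then shift (units of 50mm) in turned frame: [0.007 0.288 0.001]
[383.6318921   97.90919169]
crop origin 356 70
```

View pics/z12.png

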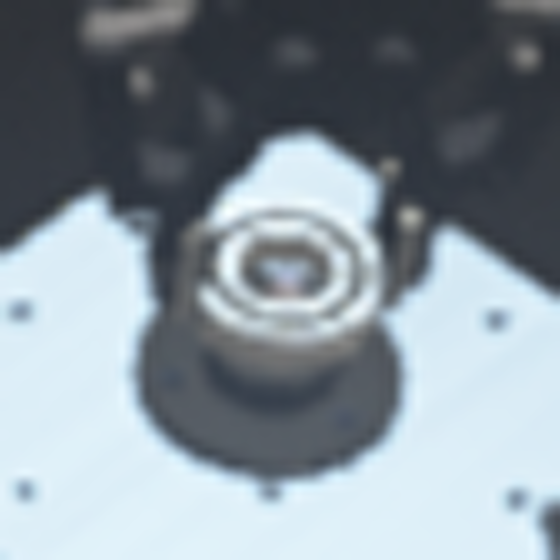

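step_arm(moves="0 0.1 0 0 0 0 0; 0 0.1 0 0 0 0 0; 0 0.06 0 0 0 0 0; 0 0 0 0 0 0 0; 0 0 0 0 0 0 0")

```text
clock: 23.9
eef_pos: [433.9, 332.2, 28.5]
tool_rot: [-1.572, -0.001, 0.886]
force: [-0.7, -0.5, -0.8]
width: 52.7
```

step_arm(moves="0 0.02 0 0 0 0 0; 0 0.02 0 0 0 0 0; 0 0 0 0 0 0 0; 0 0 0 0 0 0 0")

```text
clock: 24.3
eef_pos: [434.1, 332.4, 27.5]
tool_rot: [-1.572, -0.002, 0.886]
force: [-2.0, -0.1, 6.2]
width: 52.3
```

Contact at the expected height. Release.

step_arm(moves="0 0 0 0 0 0 0.65; 0 0 0 0 0 0 0.7; 0 0 0 0 0 0 0.8; 0 0 0 0 0 0 0.85; 0 0 0 0 0 0 0.85; 0 0 0 0 0 0 0.85; 0 -0.2 0 0 0 0 0.85; 0 -0.4 0 0 0 0 0.85; 0 -0.5 0 0 0 0 0.85; 0 -0.5 0 0 0 0 0.85; 0 -0.5 0 0 0 0 0.85; 0 -0.5 0 0 0 0 0.85; 0 -0.3 0 0 0 0 0.7; 0 0 0 0 0 0 0.7")

```text
clock: 25.7
eef_pos: [434.9, 333.4, 174.4]
tool_rot: [-1.573, -0.006, 0.886]
force: [0.7, -0.6, -0.3]
width: 60.0
```

```bash
python3 go.py 589.5 -211.4 170 0.886; python3 zoom.py scene pics/z13.png 431 335 50 10
```

```text
t 25.7 pos [434.9 333.4 174.4] rot [-1.573 -0.006  0.886] w 60.0 F [ 0.7 -0.6 -0.3] q [-0.33  0.61 -0.57  1.86  0.45  0.8  -0.25]
turn first (units of .12): [0.02 0.   0.05]
then shift (units of 50mm) in turned frame: [-6.483  0.088 -9.287]
[383.6318921   97.90919169]
crop origin 356 70
```

View pics/z13.png

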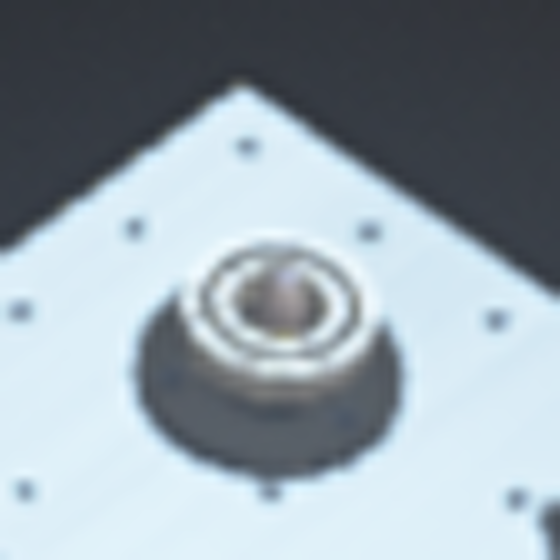

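```bash
python3 go.py 589.5 -211.4 130 0.286
python3 - <<'E'
from h import *
p=get_image("top")
for uv in((382,184),(348,157),(466,203)): print(back(p,uv,4))
cv2.imwrite("pics/hubs.png",cv2.resize(p["color"][140:225,325:485],None,fx=5,fy=5,interpolation=cv2.INTER_CUBIC))
E
```

```text
t 25.75 pos [434.3 332.5 172.9] rot [-1.572 -0.003  0.886] w 59.9 F [-0.2 -0.6  0.1] q [-0.33  0.61 -0.57  1.86  0.45  0.8  -0.25]
turn first (units of .12): [0.01 5.   0.03]
then shift (units of 50mm) in turned frame: [ -0.091   0.858 -11.312]
[ 589.46005696 -212.64537392    4.        ]
[ 665.84099421 -119.72602704    4.        ]
[ 535.14549824 -442.00669168    4.        ]
```

View pics/hubs.png

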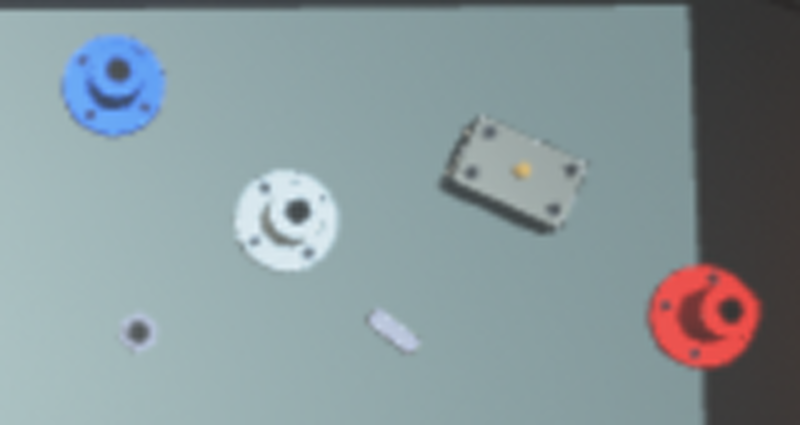

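Hub candidates in the top view: aluminium at (382,184), blue at (348,157) and red at (466,203). The bare aluminium one is meant, because blue and red are ruled out.

step_arm(moves="0 0 0 0 1 0 0.7; 0 0 0 0 1 0 0.7; 0 0 0 0 1 0 0.7; 0 0 0 0 1 0 0.7; 0 0 0 0 1 0 0.7; 0 0 -0.4 0 0 0 0.7; 0 0 -0.8 0 0 0 0.7; 0 0 -0.8 0 0 0 0.7; 0 0 -0.8 0 0 0 0.7; 0 0 -0.8 0 0 0 0.7; 0 0 -0.8 0 0 0 0.7; 0 0 -0.8 0 0 0 0.7; 0 0 -0.8 0 0 0 0.7; 0 0 -0.8 0 0 0 0.7; 0 0 -0.8 0 0 0 0.7; 0 0 -0.8 0 0 0 0.7; 0 0 -0.8 0 0 0 0.7; 0 0 -0.8 0 0 0 0.7; 0 0 -0.8 0 0 0 0.7; 0 0.2 -0.5 0 0 0 0.7")

```text
clock: 27.8
eef_pos: [593.6, -214.0, 161.1]
tool_rot: [-1.573, -0.001, 0.283]
force: [0.7, -0.8, 0.5]
width: 60.1
```

step_arm(moves="-0.09 0.4 0 0 0 0 0.7; 0 0.4 0 0 0 0 0.7; 0 0.4 0 0 0 0 0.7; 0 0 0 0 0 0 0.7; 0 0 0 0 0 0 0.7")

```text
clock: 28.3
eef_pos: [588.5, -210.7, 101.0]
tool_rot: [-1.57, 0.0, 0.287]
force: [0.8, -0.2, 0.6]
width: 60.0
```

```bash
python3 go.py 589.5 -211.4 14 0.286; python3 pads.py pics/z14.png 7 6 589 -211 50
```

```text
t 28.3 pos [ 588.5 -210.7  101. ] rot [-1.57   0.     0.287] w 60.0 F [ 0.8 -0.2  0.6] q [ 0.53  0.78 -0.39  1.69  0.4   0.75  0.23]
turn first (units of .12): [-0.01  0.01 -0.  ]
then shift (units of 50mm) in turned frame: [ 0.014  1.739 -0.02 ]
```

View pics/z14.png

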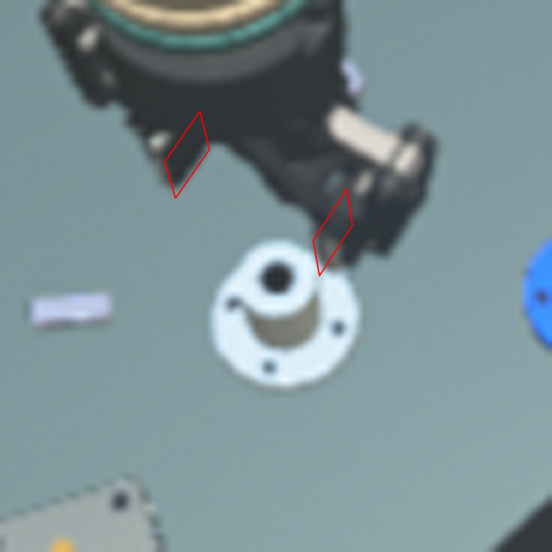

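step_arm(moves="0.01 0.3 -0.01 0 0 0 0.7; 0 0.4 0 0 0 0 0.7; 0 0.4 0 0 0 0 0.7; 0 0.3 0 0 0 0 0.7; 0 0.2 0 0 0 0 0.7; 0 0.14 0 0 0 0 0.7; 0 0 0 0 0 0 0.7; 0 0 0 0 0 0 0.5; 0 0 0 0 0 0 0.3; 0 0 0 0 0 0 0; 0 0 0 0 0 0 0; 0 0 0 0 0 0 0; 0 0 0 0 0 0 0; 0 0 0 0 0 0 0")

```text
clock: 29.75
eef_pos: [590.5, -211.6, 15.8]
tool_rot: [-1.572, -0.002, 0.286]
force: [-0.9, 0.2, 6.3]
width: 28.4
```

```bash
python3 go.py 589.5 -211.4 14 0.286; python3 pads.py pics/z15.png 2 7 589 -211 30
```

```text
t 29.75 pos [ 590.5 -211.6   15.8] rot [-1.572 -0.002  0.286] w 28.4 F [-0.9  0.2  6.3] q [ 0.5   0.9  -0.33  1.72  0.46  0.6   0.18]
turn first (units of .12): [0.01 0.   0.02]
then shift (units of 50mm) in turned frame: [-0.017  0.037  0.01 ]
```

View pics/z15.png

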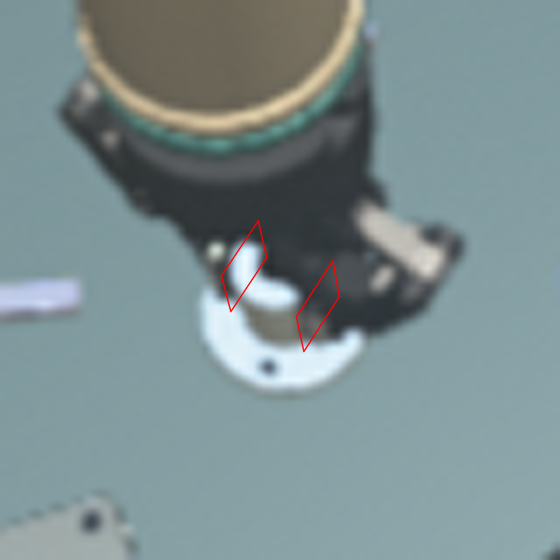

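step_arm(moves="0 -0.1 0 0 0 0 0; 0 -0.3 0 0 0 0 0; 0 -0.5 0 0 0 0 0; 0 -0.5 0 0 0 0 0; 0 -0.5 0 0 0 0 0; 0 -0.4 0 0 0 0 0; 0 -0.2 0 0 0 0 0; 0 0 0 0 0 0 0; 0 0 0 0 0 0 0")

```text
clock: 30.7
eef_pos: [589.0, -211.4, 139.3]
tool_rot: [-1.571, -0.0, 0.286]
force: [-1.1, -0.5, -2.4]
width: 28.6
```

```bash
python3 go.py 443 172.8 140 0.286; python3 zoom.py scene pics/z16.png 589 -211 155 7
```

```text
t 30.7 pos [ 589.  -211.4  139.3] rot [-1.571 -0.     0.286] w 28.6 F [-1.1 -0.5 -2.4] q [ 0.55  0.73 -0.42  1.67  0.37  0.82  0.26]
turn first (units of .12): [-0.  0.  0.]
then shift (units of 50mm) in turned frame: [-0.634 -0.013  8.196]
[272.33607295 237.28659624]
crop origin 232 197
```

View pics/z16.png

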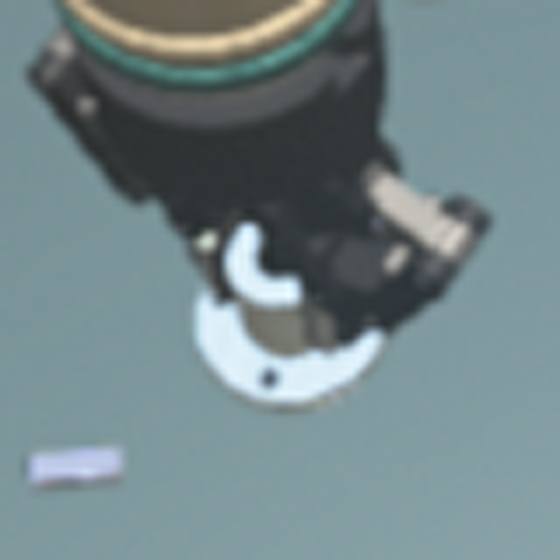

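step_arm(moves="-0.03 0 0.3 0 0 0 0; -0.05 0 0.58 0 0 0 0; -0.05 0 0.58 0 0 0 0; -0.05 0 0.58 0 0 0 0; -0.05 0 0.58 0 0 0 0; -0.05 0 0.58 0 0 0 0; -0.05 0 0.58 0 0 0 0; -0.05 0 0.58 0 0 0 0; -0.05 0 0.58 0 0 0 0; -0.05 0 0.58 0 0 0 0; -0.05 0 0.58 0 0 0 0; -0.05 0 0.58 0 0 0 0; -0.05 0 0.58 0 0 0 0; 0 0 0.58 0 0 0 0; 0 0.4 0.36 0 0 0 0; 0 0.5 0 0 0 0 0; 0 0.2 0 0 0 0 0; 0 0 0 0 0 0 0; 0 0 0 0 0 0 0")

```text
clock: 32.65
eef_pos: [443.6, 172.8, 84.8]
tool_rot: [-1.571, -0.001, 0.286]
force: [0.0, -0.2, -1.3]
width: 28.4
```

```bash
python3 go.py 443 172.8 60 0.286; python3 ov.py scene pics/z17.png cup_nest 437.8 174.4 12 0
```

```text
t 32.65 pos [443.6 172.8  84.8] rot [-1.571e+00 -1.000e-03  2.860e-01] w 28.4 F [ 0.  -0.2 -1.3] q [-0.23  0.64 -0.29  2.12  0.41  0.44 -0.56]
turn first (units of .12): [ 0.   -0.    0.01]
then shift (units of 50mm) in turned frame: [-0.011  0.496  0.003]
```

View pics/z17.png

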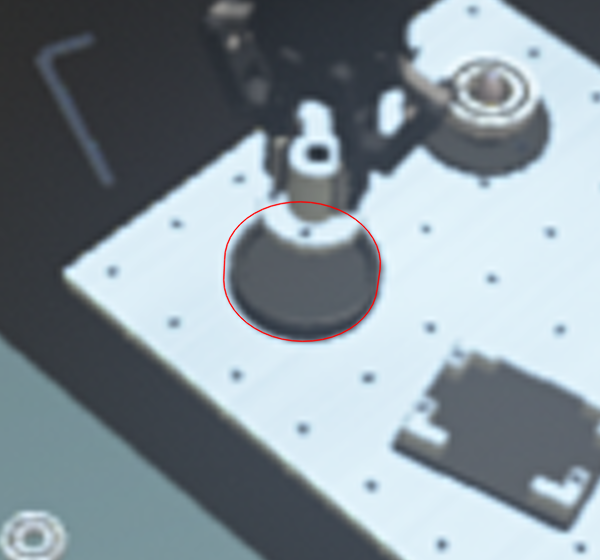

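step_arm(moves="-0.01 0.2 0 0 0 0 0; 0 0.3 0 0 0 0 0; 0 0.1 0 0 0 0 0; 0 0 0 0 0 0 0; 0 0 0 0 0 0 0")

```text
clock: 33.2
eef_pos: [443.5, 173.0, 54.9]
tool_rot: [-1.571, -0.001, 0.286]
force: [0.6, 0.1, -1.2]
width: 28.9
```

```bash
python3 go.py 443 172.8 35 0.286; python3 zoom.py scene pics/z18.png 438 174 40 9
```

```text
t 33.2 pos [443.5 173.   54.9] rot [-1.571e+00 -1.000e-03  2.860e-01] w 28.9 F [ 0.6  0.1 -1.2] q [-0.27  0.7  -0.24  2.13  0.45  0.36 -0.59]
turn first (units of .12): [0.   0.   0.01]
then shift (units of 50mm) in turned frame: [-0.01   0.397 -0.   ]
[346.38426561 131.69795236]
crop origin 315 101
```

View pics/z18.png

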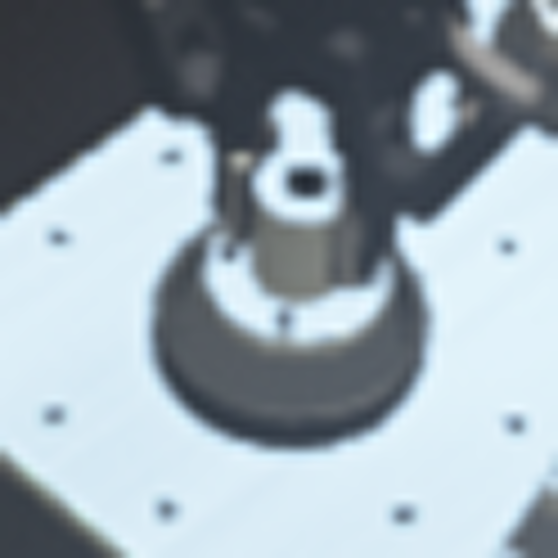

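Run:
```python
from fit import *
p=get_image("scene");F=9;o=np.array([315,101])
b=cv2.resize(p["color"][101:163,315:377],None,fx=F,fy=F,interpolation=cv2.INTER_CUBIC)
M["f"]=([cyl(28,0,8),cyl(15,8,46)],39.3,0)
M["c"]=([cyl(43,0,17),cyl(36,16.9,17),cyl(36,8,8.1)],12,0)
def dr(n,x,y,col):
    for uv in render(p,n,x,y,0):
        q=cv2.convexHull(((uv-o+.5)*F-.5).astype(np.float32));cv2.polylines(b,[np.round(q*16).astype(np.int32)],True,col,1,cv2.LINE_AA,4)
dr("c",441,173.5,(0,200,0)); dr("f",443.5,173,(0,0,255))
cv2.imwrite("pics/z19.png",b)
```

```text
(no output)
```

View pics/z19.png

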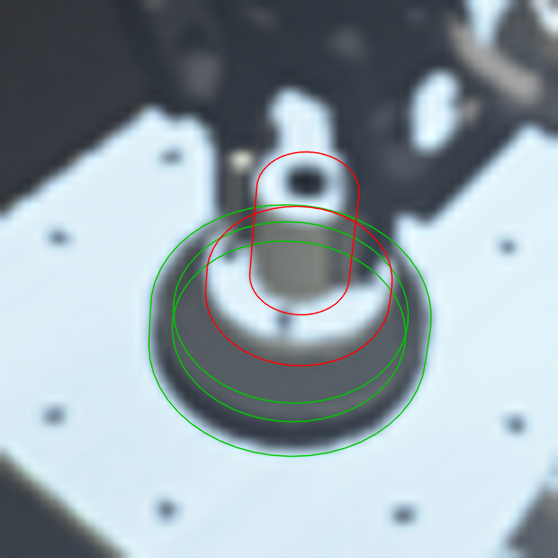

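step_arm(moves="0 0.1 0 0 0 0 0; 0 0.1 0 0 0 0 0; 0 0.1 0 0 0 0 0; 0 0.06 0 0 0 0 0; 0 0 0 0 0 0 0; 0 0 0 0 0 0 0")

```text
clock: 33.9
eef_pos: [443.2, 172.9, 36.5]
tool_rot: [-1.571, -0.001, 0.286]
force: [-0.2, -0.5, -1.0]
width: 28.9
```

step_arm(moves="0 0.02 0 0 0 0 0; 0 0.02 0 0 0 0 0; 0 0 0 0 0 0 0; 0 0 0 0 0 0 0")

```text
clock: 34.3
eef_pos: [443.5, 173.0, 35.8]
tool_rot: [-1.571, -0.002, 0.286]
force: [-2.4, -0.6, 11.2]
width: 28.7
```

Seated with contact. Release and rise.

step_arm(moves="0 0 0 0 0 0 0.42; 0 0 0 0 0 0 0.5; 0 0 0 0 0 0 0.6; 0 0 0 0 0 0 0.65; 0 0 0 0 0 0 0.65; 0 -0.2 0 0 0 0 0.65; 0 -0.4 0 0 0 0 0.65; 0 -0.5 0 0 0 0 0.65; 0 -0.5 0 0 0 0 0.65; 0 -0.5 0 0 0 0 0.65; 0 -0.5 0 0 0 0 0.7; 0 -0.2 0 0 0 0 0.8; 0 0 0 0 0 0 0.8")

```text
clock: 35.6
eef_pos: [444.0, 173.1, 176.1]
tool_rot: [-1.571, -0.004, 0.286]
force: [0.2, 0.8, -0.0]
width: 68.5
```

```bash
python3 go.py 612.3 -333.6 160 -0.42; python3 zoom.py scene pics/z20.png 438 174 40 9
```

```text
t 35.6 pos [444.  173.1 176.1] rot [-1.571 -0.004  0.286] w 68.5 F [ 0.2  0.8 -0. ] q [-0.14  0.49 -0.41  2.04  0.31  0.66 -0.47]
turn first (units of .12): [-0.01  5.88  0.04]
then shift (units of 50mm) in turned frame: [ 7.205  0.321 -7.881]
[346.38426561 131.69795236]
crop origin 315 101
```

View pics/z20.png

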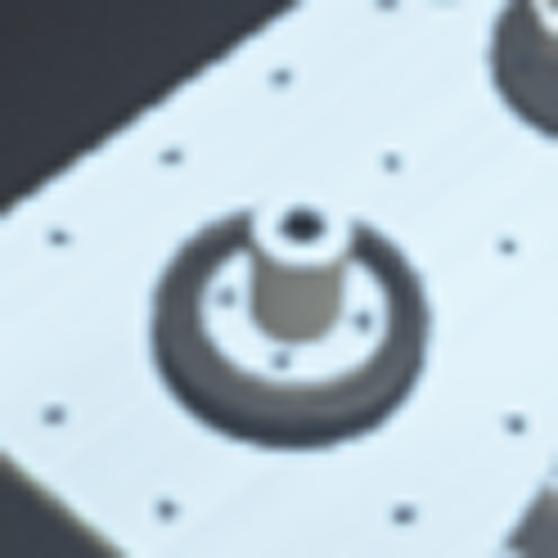

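step_arm(moves="0 0 0 0 1 0 0.85; 0 0 0 0 1 0 0.85; 0 0 0 0 1 0 0.85; 0 0 0 0 1 0 0.85; 0 0 0 0 1 0 0.85; 0 0 0 0 0.92 0 0.85; 0.3 0 -0.33 0 0 0 0.85; 0.6 0 -0.66 0 0 0 0.85; 0.6 0 -0.66 0 0 0 0.85; 0.6 0 -0.66 0 0 0 0.85; 0.6 0 -0.66 0 0 0 0.85; 0.6 0 -0.66 0 0 0 0.85; 0.6 0 -0.66 0 0 0 0.85; 0.6 0 -0.66 0 0 0 0.85; 0.6 0 -0.66 0 0 0 0.85; 0.6 0 -0.66 0 0 0 0.85; 0.6 0 -0.66 0 0 0 0.85; 0.6 0.2 -0.66 0 0 0 0.85; 0.3 0.3 -0.3 0 0 0 0.85; 0 0.3 0 0 0 0 0.85")

```text
clock: 37.65
eef_pos: [607.6, -339.5, 131.6]
tool_rot: [-1.573, 0.0, -0.43]
force: [-0.9, -0.2, -0.9]
width: 72.5
```

```bash
python3 go.py 612.3 -333.6 80 -0.426;python3 - <<'E'
from h import *
p=get_image("top")
c=p["color"][145:285,145:285]
cv2.imwrite("pics/t3.png",cv2.resize(c,None,fx=4,fy=4,interpolation=cv2.INTER_CUBIC))
E
```

```text
t 37.65 pos [ 607.6 -339.5  131.6] rot [-1.573  0.    -0.43 ] w 72.5 F [-0.9 -0.2 -0.9] q [ 0.58  0.81 -0.21  1.46  0.2   0.9  -0.12]
turn first (units of .12): [ 0.02 -0.03 -0.  ]
then shift (units of 50mm) in turned frame: [0.037 1.032 0.146]
```

View pics/t3.png

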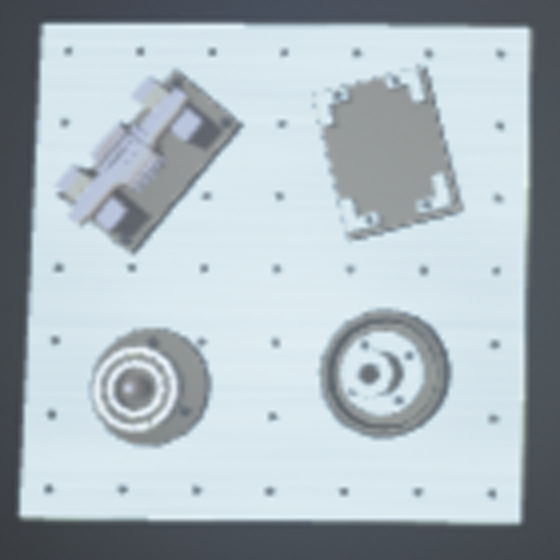

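step_arm(moves="0.04 0.4 0.14 0 0 0 0.85; 0 0.4 0 0 0 0 0.85; 0 0.2 0 0 0 0 0.85; 0 0 0 0 0 0 0.85; 0 0 0 0 0 0 0.85")

```text
clock: 38.2
eef_pos: [613.8, -328.6, 85.1]
tool_rot: [-1.57, -0.001, -0.423]
force: [0.2, 0.5, 0.6]
width: 72.6
```

```bash
python3 go.py 612.3 -333.6 2 -0.426; python3 pads.py pics/z21.png 9 6 611 -333 40
```

```text
t 38.2 pos [ 613.8 -328.6   85.1] rot [-1.57e+00 -1.00e-03 -4.23e-01] w 72.6 F [0.2 0.5 0.6] q [ 0.56  0.86 -0.2   1.49  0.21  0.81 -0.14]
turn first (units of .12): [-0.01  0.02  0.01]
then shift (units of 50mm) in turned frame: [ 0.013  1.661 -0.103]
```

View pics/z21.png

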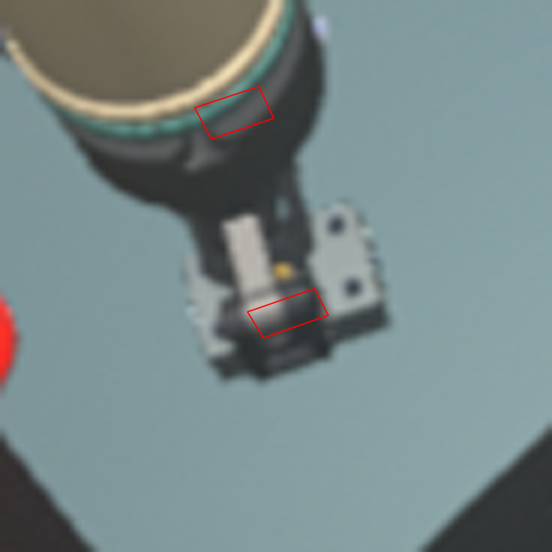

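step_arm(moves="0.01 0.1 -0.1 0 0 0 0.85; 0 0.3 0 0 0 0 0.85; 0 0.4 0 0 0 0 0.85; 0 0.4 0 0 0 0 0.85; 0 0.3 0 0 0 0 0.85; 0 0.16 0 0 0 0 0.85; 0 0 0 0 0 0 0.85; 0 0 0 0 0 0 0.85")

```text
clock: 39.05
eef_pos: [612.6, -334.2, 2.2]
tool_rot: [-1.57, -0.002, -0.424]
force: [0.3, -0.7, -0.2]
width: 72.8
```

```bash
python3 go.py 612.3 -333.6 2 -0.426; python3 zoom.py scene pics/z22.png 611 -333 20 7
```

```text
t 39.05 pos [ 612.6 -334.2    2.2] rot [-1.57  -0.002 -0.424] w 72.8 F [ 0.3 -0.7 -0.2] q [ 0.56  0.97 -0.18  1.5   0.24  0.68 -0.15]
turn first (units of .12): [-0.01  0.01  0.02]
then shift (units of 50mm) in turned frame: [-0.011  0.004  0.009]
[242.55741647 306.26331038]
crop origin 203 266
```

View pics/z22.png

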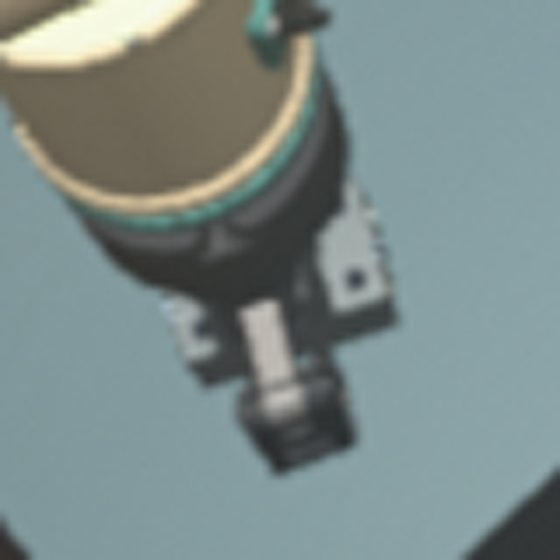

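step_arm(moves="0 0 0 0 0 0 0.65; 0 0 0 0 0 0 0.5; 0 0 0 0 0 0 0; 0 0 0 0 0 0 0; 0 0 0 0 0 0 0; 0 0 0 0 0 0 0; 0 0 0 0 0 0 0")

```text
clock: 39.8
eef_pos: [612.8, -334.4, 2.9]
tool_rot: [-1.57, -0.003, -0.424]
force: [-0.7, 0.6, 5.8]
width: 39.4
```

step_arm(moves="0 -0.1 0 0 0 0 0; 0 -0.3 0 0 0 0 0; 0 -0.5 0 0 0 0 0; 0 -0.5 0 0 0 0 0; 0 -0.5 0 0 0 0 0; 0 -0.5 0 0 0 0 0; 0 -0.4 0 0 0 0 0; 0 -0.2 0 0 0 0 0; 0 0 0 0 0 0 0; 0 0 0 0 0 0 0")

```text
clock: 40.8
eef_pos: [611.2, -333.7, 151.0]
tool_rot: [-1.57, 0.001, -0.424]
force: [-0.2, -0.5, -4.7]
width: 39.4
```

```bash
python3 go.py 594 174.5 130 -1.311; python3 zoom.py scene pics/z23.png 611 -333 165 7
```

```text
t 40.8 pos [ 611.2 -333.7  151. ] rot [-1.57e+00  1.00e-03 -4.24e-01] w 39.4 F [-0.2 -0.5 -4.7] q [ 0.58  0.79 -0.22  1.44  0.19  0.93 -0.12]
turn first (units of .12): [-0.    7.39 -0.01]
then shift (units of 50mm) in turned frame: [-9.912  0.42   2.278]
[230.21011933 283.61437648]
crop origin 190 244
```

View pics/z23.png

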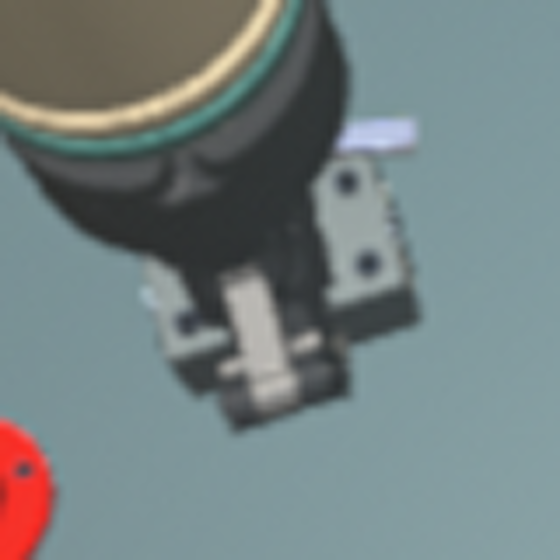

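step_arm(moves="0 0 0 0 0.4 0 0; 0 0 0 0 1 0 0; 0 0 0 0 1 0 0; 0 0 0 0 1 0 0; 0 0 0 0 1 0 0; 0 0 0 0 1 0 0; 0 0 0 0 1 0 0; 0 0 0 0 1 0 0; -0.3 0 0.07 0 0 0 0; -0.6 0 0.14 0 0 0 0; -0.6 0 0.14 0 0 0 0; -0.6 0 0.14 0 0 0 0; -0.6 0 0.14 0 0 0 0; -0.6 0 0.14 0 0 0 0; -0.6 0 0.14 0 0 0 0; -0.6 0 0.14 0 0 0 0; -0.6 0 0.14 0 0 0 0; -0.6 0 0.14 0 0 0 0; -0.6 0 0.14 0 0 0 0; -0.6 0 0.14 0 0 0 0")

```text
clock: 42.85
eef_pos: [600.2, 22.9, 151.1]
tool_rot: [-1.571, 0.001, -1.308]
force: [0.4, 0.4, -4.1]
width: 38.9
```

step_arm(moves="-0.6 0 0.14 0 0 0 0; -0.6 0 0.14 0 0 0 0; -0.6 0 0.14 0 0 0 0; -0.6 0 0.14 0 0 0 0; -0.55 0 0.1 0 0 0 0; -0.1 0.3 0.02 0 0 0 0; 0 0.5 0 0 0 0 0; 0 0.4 0 0 0 0 0; 0 0 0 0 0 0 0; 0 0 0 0 0 0 0")

```text
clock: 43.85
eef_pos: [594.8, 176.3, 91.4]
tool_rot: [-1.571, -0.0, -1.311]
force: [-0.4, -0.2, -4.3]
width: 39.6
```

```bash
python3 go.py 594 174.5 90 -1.311; python3 ov.py scene pics/z24.png corner_nest 589.95 175.7 12 .26
```

```text
t 43.85 pos [594.8 176.3  91.4] rot [-1.571 -0.    -1.311] w 39.6 F [-0.4 -0.2 -4.3] q [-0.37  0.76  0.06  1.72 -0.07  0.66 -1.58]
turn first (units of .12): [0. 0. 0.]
then shift (units of 50mm) in turned frame: [ 0.031  0.027 -0.024]
```

View pics/z24.png

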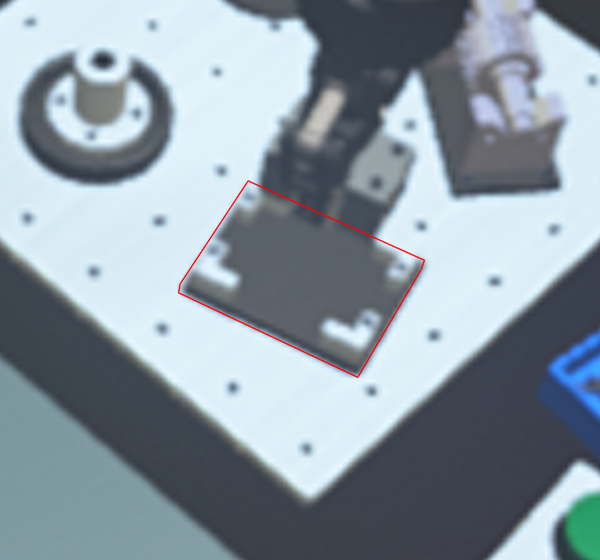

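step_arm(moves="0.03 0.3 -0.02 0 0 0 0; 0 0.4 0 0 0 0 0; 0 0.22 0 0 0 0 0; 0 0 0 0 0 0 0; 0 0 0 0 0 0 0")

```text
clock: 44.4
eef_pos: [595.6, 174.7, 46.6]
tool_rot: [-1.568, -0.0, -1.312]
force: [0.1, -1.2, -3.8]
width: 39.2
```

```bash
python3 go.py 594 174.5 22.6 -1.311
python3 - <<'E'
from fit import *
p=get_image("scene");F=9
u=np.round(proj(p,[590,175.7,40])).astype(int);o=u-31
b=cv2.resize(p["color"][o[1]:o[1]+62,o[0]:o[0]+62],None,fx=F,fy=F,interpolation=cv2.INTER_CUBIC)
raw=b.copy()
z=ctrl.read_state()["eef_pos"][2]-2.6;e=ctrl.read_state()["eef_pos"];print(e,z)
M["h"]=([box(-32,32,-20,20,0,34)],z,1)
M["n"]=([box(-52,52,-40,40,8,8.1),box(-40,40,-28,28,19.9,20)],12,1)
def dr(n,x,y,a,col):
    for uv in render(p,n,x,y,a):
        q=cv2.convexHull(((uv-o+.5)*F-.5).astype(np.float32));cv2.polylines(b,[np.round(q*16).astype(np.int32)],True,col,1,cv2.LINE_AA,4)
dr("n",589.95,175.7,.26,(0,200,0)); dr("h",e[0],e[1],.26,(0,0,255))
cv2.imwrite("pics/z25.png",b)
E
```

```text
t 44.4 pos [595.6 174.7  46.6] rot [-1.568 -0.    -1.312] w 39.2 F [ 0.1 -1.2 -3.8] q [-0.36  0.82  0.06  1.74 -0.07  0.58 -1.58]
turn first (units of .12): [-0.02 -0.01  0.  ]
then shift (units of 50mm) in turned frame: [-0.005  0.48  -0.033]
[595.95021552 174.77748483  46.92783691] 44.32783691058611
```

View pics/z25.png

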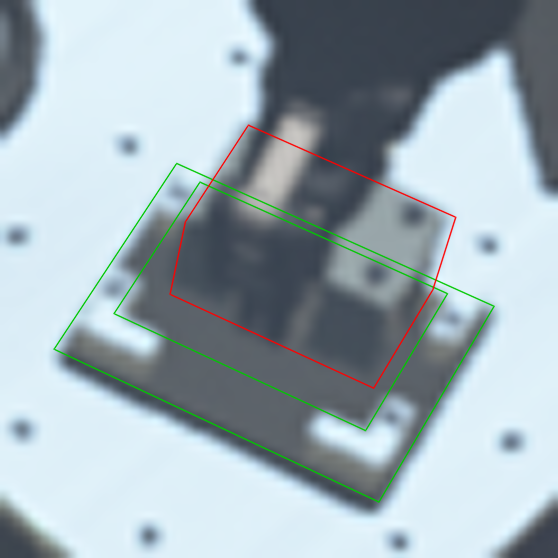

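step_arm(moves="0.01 0 -0.04 0 0 0 0; 0 0.14 0 0 0 0 0; 0 0.14 0 0 0 0 0; 0 0 0 0 0 0 0; 0 0 0 0 0 0 0")

```text
clock: 44.95
eef_pos: [593.0, 173.4, 31.4]
tool_rot: [-1.57, -0.0, -1.312]
force: [0.7, -0.2, -5.0]
width: 38.9
```

```bash
python3 go.py 594 173.5 22.6 -1.311;  python3 zoom.py scene pics/z26.png 590 175.7 40 9
```

```text
t 44.95 pos [593.  173.4  31.4] rot [-1.57  -0.    -1.312] w 38.9 F [ 0.7 -0.2 -5. ] q [-0.36  0.85  0.05  1.75 -0.08  0.55 -1.57]
turn first (units of .12): [-0.   -0.01  0.  ]
then shift (units of 50mm) in turned frame: [0.004 0.175 0.021]
[389.20591688 163.41690081]
crop origin 358 132
```

View pics/z26.png

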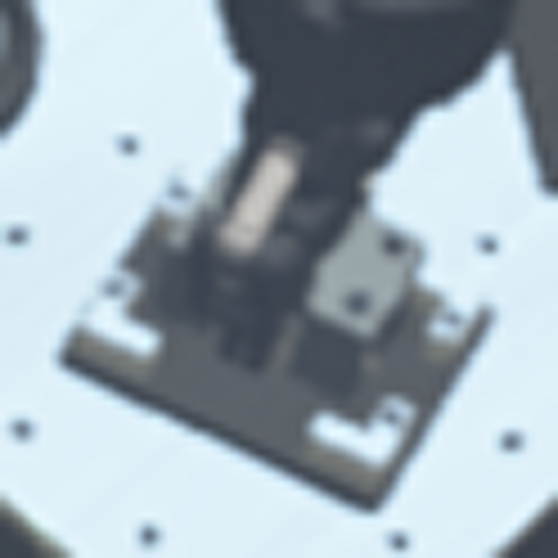

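```bash
cat > hn.py <<'E'
import sys
from fit import *
p=get_image("scene");F=9
u=np.round(proj(p,[590,175.7,40])).astype(int);o=u-31
b=cv2.resize(p["color"][o[1]:o[1]+62,o[0]:o[0]+62],None,fx=F,fy=F,interpolation=cv2.INTER_CUBIC)
nx,ny,hx,hy,hz=map(float,sys.argv[2:7])
L=[]
for sx in(-1,1):
  for sy in(-1,1):
    x0,x1=sorted((sx*40,sx*52));y0,y1=sorted((sy*26,sy*40));L.append(box(*sorted((sx*40,sx*52)),*sorted((sy*20,sy*40)),20,20.1)); L.append(box(*sorted((sx*26,sx*52)),*sorted((sy*28,sy*40)),20,20.1))
M["h"]=([box(-32,32,-20,20,0,34),box(-32,32,-20,20,33.9,34)],hz,1)
M["n"]=([box(-52,52,-40,40,8,8.1),box(-52,52,-40,40,0,8.1)]+L,12,1)
def dr(n,x,y,a,col):
    for uv in render(p,n,x,y,a):
        q=cv2.convexHull(((uv-o+.5)*F-.5).astype(np.float32));cv2.polylines(b,[np.round(q*16).astype(np.int32)],True,col,1,cv2.LINE_AA,4)
dr("n",nx,ny,.26,(0,200,0)); dr("h",hx,hy,.26,(0,0,255))
cv2.imwrite(sys.argv[1],b)
E
python3 hn.py pics/z27.png 591 175 591 175 28.6
```

```text
(no output)
```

View pics/z27.png

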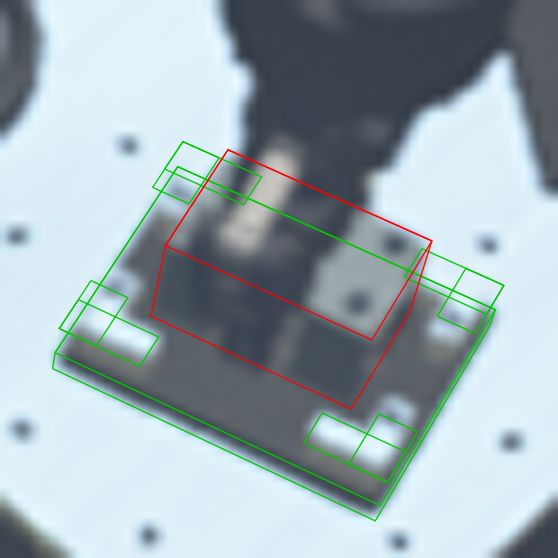

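step_arm(moves="0 0.08 0.01 0 0 0 0; 0 0.06 0 0 0 0 0; 0 0 0 0 0 0 0; 0 0 0 0 0 0 0")

```text
clock: 45.45
eef_pos: [593.6, 173.6, 24.7]
tool_rot: [-1.57, -0.0, -1.312]
force: [0.1, 0.3, -3.8]
width: 39.1
```

step_arm(moves="0 0.02 0 0 0 0 0; 0 0.02 0 0 0 0 0; 0 0 0 0 0 0 0; 0 0 0 0 0 0 0")

```text
clock: 45.85
eef_pos: [593.8, 173.7, 22.9]
tool_rot: [-1.569, -0.0, -1.312]
force: [0.8, -0.2, -4.5]
width: 39.2
```

step_arm(moves="0 0.02 0 0 0 0 0; 0 0 0 0 0 0 0; 0 0 0 0 0 0 0")

```text
clock: 46.15
eef_pos: [593.8, 173.7, 22.8]
tool_rot: [-1.569, -0.0, -1.312]
force: [-2.1, 0.0, 6.2]
width: 38.9
```

step_arm(moves="0 0 0 0 0 0 0.55; 0 0 0 0 0 0 0.6; 0 0 0 0 0 0 0.7; 0 0 0 0 0 0 0.75; 0 0 0 0 0 0 0.75; 0 -0.2 0 0 0 0 0.75; 0 -0.4 0 0 0 0 0.75; 0 -0.5 0 0 0 0 0.75; 0 -0.5 0 0 0 0 0.75; 0 -0.5 0 0 0 0 0.75; 0 -0.5 0 0 0 0 0.75; 0 -0.5 0 0 0 0 0.75; 0 0 0 0 0 0 0.75")

```text
clock: 47.45
eef_pos: [596.1, 174.3, 181.4]
tool_rot: [-1.562, 0.0, -1.312]
force: [0.4, -0.2, -0.6]
width: 63.7
```

step_arm(moves="0.6 0 0 0 0 0 0.75; 0.6 0 0 0 0 0 0.75; 0.6 0 0 0 0 0 0.75; 0.6 0 0 0 0 0 0.75; 0.6 0 0 0 0 0 0.75; 0.6 0 0 0 0 0 0.75; 0.6 0 0 0 0 0 0.75; 0.6 0 0 0 0 0 0.75; 0.4 0 0 0 0 0 0.75; 0 0 0 0 0 0 0.75; 0 0 0 0 0 0 0.75")

```text
clock: 48.55
eef_pos: [659.7, -76.8, 176.6]
tool_rot: [-1.57, 0.001, -1.312]
force: [0.5, 0.7, 0.0]
width: 63.7
```

```bash
python3 - <<'E'
from h import *
a=get_image("top")["color"][140:285,140:290];b=get_image("scene")["color"][70:215,295:475]
f=lambda i:cv2.resize(i,(400*i.shape[1]//i.shape[0],400),interpolation=cv2.INTER_CUBIC)
cv2.imwrite("pics/fin1.png",np.hstack([f(a),f(b)])[:, :800])
cv2.imwrite("pics/fin2.png",get_image("scene")["color"])
E
python3 hn.py pics/z28.png 591 175 591 175 20
```

```text
(no output)
```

View pics/fin1.png

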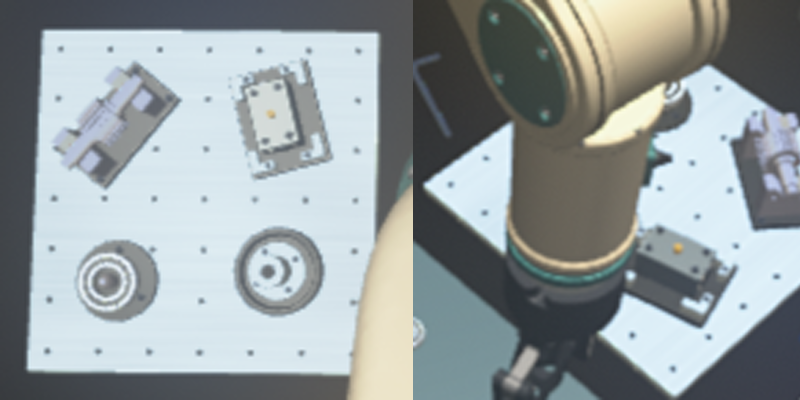

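View pics/fin2.png

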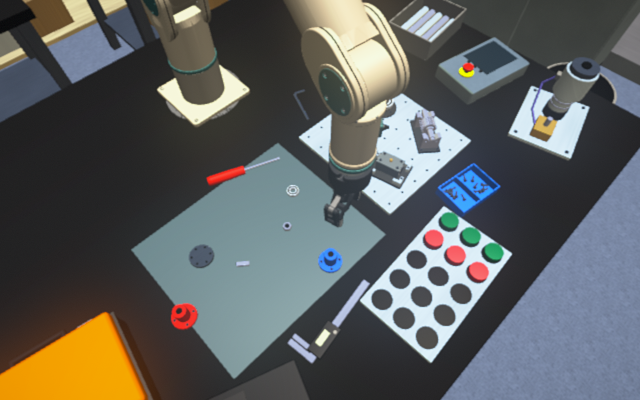

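View pics/z28.png

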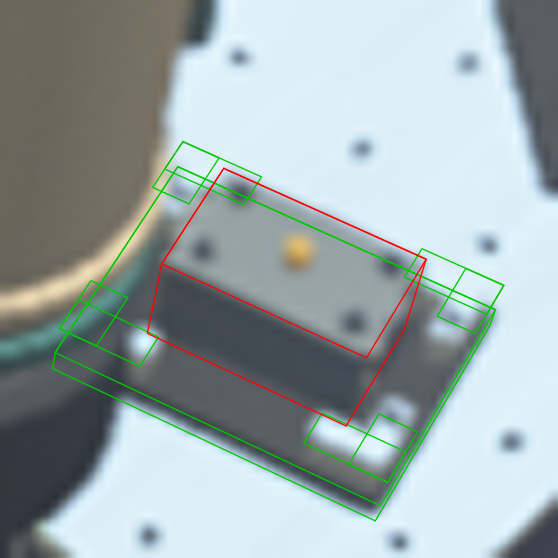

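```bash
python3 - <<'E'
from fit import *
p=get_image("top");M["housing_center"]=(M["housing_center"][0],20,1)
for d in nets.cut_out(p,"housing_center")[:3]:
    v,u=np.nonzero(d["pixels"]);print(d["conf"],u.mean(),v.mean())
    if u.mean()<290:
        s,e=fit([(p,d["pixels"])],"housing_center",(594,174,.26));print("top fit housing in nest",np.round(s,3),e)
        r=np.array([594.9,174.6]);a=.26;dd=s[:2]-r;print("nest-local offset",dd@[np.cos(a),np.sin(a)],dd@[-np.sin(a),np.cos(a)])
E
python3 ov.py top pics/t4.png corner_nest 594.9 174.6 12 .258 housing_center 594.9 174.6 20 .258
```

```text
0.64 239.31678486997635 182.05200945626478
top fit housing in nest [5.93315e+02 1.74729e+02 2.56000e-01] 0.07662355722430815
nest-local offset -1.4983806797694799 0.5319793064516096
```

View pics/t4.png

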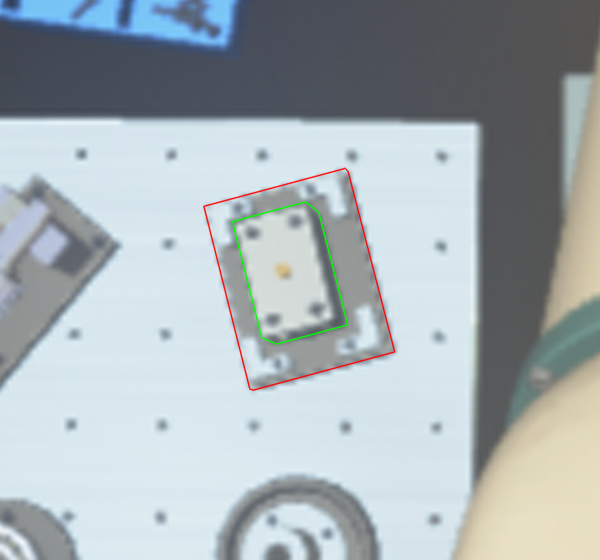

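The housing sits flat and within about 1.5 mm of the nest centre. All four parts are placed and the arm is clear, so I'm handing in.

```bash
python3 -c "
from cell import ctrl
print(ctrl.read_state()['clock'],ctrl.read_state()['force']);print(ctrl.finish_job())"
```

```text
48.9 [ 0.90565475 -0.30415731  0.35243424]
the job is handed in; nothing more can be done
None
```

The whole kit is on the plate, placed in the order asked, and the job was handed in at 48.9 s with the arm clear of everything. No verdict was reported.

- **Shaft:** it lies in both V-blocks, and the gear looked centred when the expected outline was drawn over the top view.
- **Large bearing:** it lies flat on its seat with the spigot visible through the bore. It touched down at the expected height.
- **Aluminium hub:** it stands boss-up in the cup, roughly centred.
- **Housing:** it stands between the four stops. The top camera puts it about 1.5 mm from the nest centre with its long side lined up.
- **Left alone:** the small bearing, the cover, and the blue and red hubs were not touched.

**Checks that disagreed:** the two cameras differed by about 3–6 mm in x, and by about 2–4 mm in y over the plate. I mostly followed the top camera and compared part and nest within the same picture. In the scene view the housing looked up to about 5 mm off centre, still inside the 8 mm clearance. All force readings I saw stayed within about 11 N.

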